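Load, run and stop the pad jogger

ROBOT

A 7-joint arm with a two-finger parallel gripper is mounted at the origin on the work surface. World frame = base frame: x ahead of the robot, y to its left, z up, the work surface at z = 0. Lengths are in m, angles in rad, forces in N, time in s.
With the tool pointing down it reaches from about 0.4 to 0.9 m from the base axis. Payload 5.6 kg.
Tool frame: the origin (TCP) lies midway between the tips of the shut fingers; the grasp point (between the pads) lies robot.hold_point_z behind it (robot.hold_point_z is the distance from the TCP to the grasp point, in m); x points along the fingers, z is the direction in which the jaws open and shut, and the axes are right-handed (so a half turn about x gives the same grasp; the last joint's range is limited). The gripper opens to 92 mm and grips with 3 to 60 N. Pads are 20 mm wide; open, the fingers measure 128 mm over their backs; the gripper's body (75 mm by 189 mm) begins 69 mm behind the grasp point.
Start: joints at [1.274, 0.468, -0.012, 1.603, 0.006, 1.071, -0.056], TCP at [0.163, -0.629, 0.215] pointing down, gripper open.
Joint ranges: [-2.53, 2.53], [-0.31, 2.02], [-1.57, 1.55], [0.28, 2.44], [-1.29, 4.43], [0.15, 1.84], [-2.92, 2.92]. Speed limits (rad/s): [2.57, 2.57, 3.14, 3.14, 3.14, 3.14, 3.14].

INTERFACE

Orientations are given as a unit quaternion [w, x, y, z].
In Python, from rig import robot, grab_frame, nets gives the robot as it stands.
- The arm moves only by the tool drive_tool, never from a script. Its argument "increments" is a list of rows, each an object with "hand": the opening, from 0 (shut) to 1 (fully open); "offset": the shift along the tool's x, y, z in m, a list of three; "yaw": the turn about the tool's x in degrees. In form: [{"hand": hand, "offset": [dx, dy, dz], "yaw": yaw}, ...]. A call has exactly 8 rows; each row is the pose to reach, as a shift and turn from the pose commanded when the call began, along the tool's axes at that moment; what a row does not reach only later rows make up. A row lasts 1/12 s, in which the tool goes at most 41.7 mm and 7.16 degrees, less where a joint would pass 70% of its speed; a pose out of reach is approached as far as the arm can. A call with a gripper value outside its range is refused whole. The fingers move at their own pace and stop on an object; "force" is the grip in N (left out, the last holds). Time passes only in rows, so rows that repeat a pose let the fingers close, or fill a call up. It gives the time, the measured TCP pose, the force and the opening at its end, in the units of the state.
- robot.state(): the state, without advancing time (a new reading comes with each control period).
- grab_frame(name): name is "side" or "top" or "wrist"; returns a dict with "image" (420x560x3 uint8, red, green, blue), "z_map" (420x560 float32, m along the optical axis (not along the pixel's ray), 0 where there is no reading), "fovy" (degrees; the focal length in pixels is half the picture's height over the tangent of half this angle, whatever the lens; pixels are square), "cx", "cy" (the principal point, pixels), "dist_coeffs" ([k1, k2, p1, p2, k3] as OpenCV has them; the pictures are not rectified), "T" (4x4, takes a point from camera to world coordinates); the wrist camera has in their place "mount" (4x4, takes a point from camera to tool coordinates, whose origin is the TCP and whose axes are the tool frame's). Camera axes: x right, y down, z forward; pixel columns grow to the right and rows downward; lengths in m; the calibration is good to about 2 mm. A picture is of the moment at which its call begins: read the wrist's pose just before it.
- robot.close_job(): hands the job in, once; it reports no verdict.
Trained networks look in a picture, given as the dict that the camera call returned (one of the last four; its "shot" number tells which), for a name from the list of things; names that differ only in an ending like _2 or _b are one class to them, and where a whole thing is asked for, a point or a joint stands for the part that bears it (a point fixed in the world has none). Each returns a list of dicts, best first, with "conf" (0 to 1); they miss things now and then, are a little off and sometimes report something else, mostly with a low value. They report only what shows in the picture. A call takes as long as a camera call. They do not tell look-alikes from the thing itself.
- nets.regions_of(picture, target): "mask" (420x560 bool, what is visible of it) and "rect" ([left, top, right, bottom] in pixels, round what is visible of it).
The state is a dict: "time_s": time; "q": joint angles; "qd": joint speeds; "joint_torque": joint torques, N m; "ee_pos": TCP position; "orientation": TCP orientation; "wrist_force": force on the tool from outside, world axes, zero at the start; "torque": the same for the moment, N m; "gripper_width": finger opening in m.
Only numpy, scipy, OpenCV 4.12 (cv2) and the standard library are available. Lean on these libraries where they do the work, as an engineer would, in place of code of your own. Each camera call takes 0.05 s, during which the arm holds its last target. There are 200 camera calls.

TASK

The jogger has been left running forward: first set its toggle upright to off, then put every loose pad lying on the bench squarely on the pile on its deck, edges in line, and gently lower the pressing plate, grip up, squarely on top without dropping it. Then run the jogger fully in reverse for about three seconds and set the toggle back to off, leaving the other things on the bench alone.

Things in the scene. Friction and masses are not known exactly. Their poses are not given: they have to be found in the camera images.
- jogger: green jogging machine (knocks paper up square), fixed to the bench: 180 mm (its x) by 136 mm (its y), dark deck 50 mm above the bench, red strip at its +x end; four upright steel guide pins, 8 mm thick, tops 195 mm above the bench, at x = +-50, y = +-58 mm, outside the pads and the plate. Origin: centre of its underside, on the bench; z up. It is not seen to move when switched on.
- jogger_deck (a point): centre of the jogger's deck top, 50 mm above the bench, axes as the jogger's. Around it, in line with these axes, stands a fixed pile of pads, 120 mm (x) by 60 mm (y). The pile's height is not known: its top is 60 to 100 mm above the bench.
- switchbox: grey switch box fixed to the bench, 120 mm (its x) by 80 mm (its y) by 48 mm high, with the toggle in the middle. Origin: centre of its underside. A green mark lies at the +x end of its top (forward), a yellow mark at the -x end (reverse), two small white marks beside the middle (off).
- toggle (a joint): angle of the toggle lever, rad: 0 upright = off, positive leans to the green mark (forward, to +0.5), negative to the yellow mark (reverse, to -0.5). It turns about the box's y axis 50 mm above the box's underside. Stiff friction (about 1.5 N at the ball): it stays where left and does not snap to centre. Off only within 0.08 rad (7 mm at the ball) of upright; reverse near its end.
- toggle_tip (a point): centre of the red ball (28 mm across) on the toggle's 12 mm steel stem, 85 mm from the pivot; z along the stem.
- plate_grip (a point): pressing plate: aluminium, 130 (x) x 88 (y) x 10 mm, 0.4 kg, with a wooden grip rib on top, 80 (x) x 18 (y) x 32 mm; 42 mm high in all. The point lies mid-rib, 28 mm above the plate's underside; x along the rib, z up. It starts lying on the bench, grip up.
- pad0_mid (a point): loose bound pad with a blue spine strip at its +x end: stiff flat block 120 (x) x 60 (y) x 20 mm, 0.16 kg, flat on the bench at the start. Point: its centre, 10 mm above its underside; x along its length, z up. May be absent.
- pad1_mid (a point): loose bound pad with a red spine strip at its +x end: stiff flat block 120 (x) x 60 (y) x 20 mm, 0.16 kg, flat on the bench at the start. Point: its centre, 10 mm above its underside; x along its length, z up. May be absent.
- pad2_mid (a point): loose bound pad with a green spine strip at its +x end: stiff flat block 120 (x) x 60 (y) x 20 mm, 0.16 kg, flat on the bench at the start. Point: its centre, 10 mm above its underside; x along its length, z up. May be absent.
- pad3_mid (a point): loose bound pad with a grey spine strip at its +x end: stiff flat block 120 (x) x 60 (y) x 20 mm, 0.16 kg, flat on the bench at the start. Point: its centre, 10 mm above its underside; x along its length, z up. May be absent.
- glue: yellow glue bottle with red cap, 56 mm across, 130 mm tall; a bystander, to be left alone. Origin: on it, at the level of its underside.
- tape: roll of yellow tape lying flat, 90 mm across, 30 mm high; a bystander, to be left alone. Origin: on it, at the level of its underside.
- screwdriver: screwdriver with red handle; a bystander, to be left alone. Origin: on it, at the level of its underside.
- wrench: steel wrench; a bystander, to be left alone. Origin: on it, at the level of its underside.
- mug: blue mug, 80 mm across, 90 mm tall; a bystander, to be left alone. Origin: on it, at the level of its underside.
- hammer: hammer; a bystander, to be left alone. Origin: on it, at the level of its underside.
- tryblock: dark wooden block, 90 x 40 x 30 mm; a bystander, to be left alone. Origin: on it, at the level of its underside.
Things that resemble listed ones, but are neither listed nor needed, are in the scene too. Leave any green or turquoise look-alike of the part that bears plate_grip alone.

How it is judged:
By the outcome, as a careful person would: the job done as asked, in the order asked, and still so for the second after the job is handed in, with the robot touching nothing.
Of pad0, pad1, pad2, pad3 only 2 to 4 are there at a start; the rules pass over those that are not, and their reading is None.
At some moment in a run one of plate may be knocked a few centimetres aside while the robot is not near it.
It also fails if it takes over 210 s, if anything falls off the work surface, if the arm or the gripper's body presses on something with over 40 N, if the wrist force passes 120 N, or if a joint passes its speed limit or range.

## Working session

There is one attempt and no reset: what is moved stays moved. The work goes in short steps, Python scripts to look and compute and a tool call to move; the robot and the scene stay as the last step left them, time stands still between calls to the robot, and variables do not carry over. Pictures are saved under pics/ and viewed, about 12 in all and at most 16, crops included, and the job is handed in when it is done.

Besides the shell and the picture viewer there is one more tool, called after "Request:" by a JSON object that holds its "fn" and its "kwargs". drive_tool: Moves the arm, as the interface text tells. Its arguments: {"type":"object","properties":{"increments":{"type":"array","items":{"type":"object","properties":{"hand":{"type":"number"},"offset":{"type":"array","items":{"type":"number"}},"yaw":{"type":"number"}}}},"force":{"type":"number"}},"required":["increments"]}

```bash
ls; mkdir -p pics; cat > h.py <<'E'
import numpy as np, cv2
from rig import robot, grab_frame, nets
from scipy.spatial.transform import Rotation as R
def tcpT(s):
    T=np.eye(4); w,x,y,z=s["orientation"]; T[:3,:3]=R.from_quat([x,y,z,w]).as_matrix(); T[:3,3]=s["ee_pos"]; return T
def shot(name):
    s=robot.state(); f=grab_frame(name)
    if name=="wrist": f["T"]=tcpT(s)@np.array(f["mount"])
    return f
def K(f):
    F=210/np.tan(np.radians(f["fovy"])/2); return np.array([[F,0,f["cx"]],[0,F,f["cy"]],[0,0,1.]])
def cloud(f,mask=None):
    """world points for pixels with depth; returns pts, (v,u)"""
    m=f["z_map"]>0
    if mask is not None: m&=mask
    v,u=np.nonzero(m)
    n=cv2.undistortPoints(np.stack([u,v],1).astype(np.float64)[:,None],K(f),np.array(f["dist_coeffs"]))[:,0]
    z=f["z_map"][v,u]; P=np.c_[n*z[:,None],z]
    T=np.array(f["T"]); return P@T[:3,:3].T+T[:3,3],(v,u)
def save(n,im,s=1.0): cv2.imwrite("pics/"+n,cv2.resize(im,None,fx=s,fy=s)[:,:,::-1])
def rect(P):
    c,wh,a=cv2.minAreaRect((P[:,:2]*1000).astype(np.float32)); 
    if wh[0]<wh[1]: wh=wh[::-1]; a+=90
    return np.round(c,1),np.round(wh,1),round(((a+90)%180)-90,1)
E
python3 - <<'E'
from h import *
s=robot.state(); print(s, robot.hold_point_z)
a=shot("top"); b=shot("side")
save("top.png",a["image"],1.4); save("side.png",b["image"],1.4)
print(a["T"],b["T"],a["fovy"],b["fovy"])
for n in ["jogger","switchbox","toggle","toggle_tip","plate_grip","pad0_mid","pad1_mid","pad2_mid","pad3_mid","glue","mug","tape","tryblock","hammer"]:
    for d in nets.regions_of(a,n)[:4]:
        if d["conf"]<.2: continue
        P,_=cloud(a,d["mask"]); 
        if len(P)<10: continue
        zt=np.percentile(P[:,2],95); Q=P[P[:,2]>zt-.008]
        print(n,round(d["conf"],2),d["rect"],"ztop",round(zt,3),rect(Q),np.median(P,0).round(3))
E
```

```text
pics
{'time_s': 0.0, 'q': array([ 1.27398689,  0.46837125, -0.0115768 ,  1.60362776,  0.00603216,
        1.07140968, -0.05631294]), 'qd': array([ 9.20284479e-05, -5.98027390e-06,  6.16633090e-04, -1.17165601e-03,
       -3.12500531e-04, -4.26206728e-04, -1.06899896e-03]), 'joint_torque': array([ 1.14592308e-04, -5.20570850e+01, -1.21253353e-02, -2.43748266e+01,
       -5.64951485e-02,  1.72171206e-02,  1.38807318e-04]), 'ee_pos': array([ 0.16296896, -0.62862826,  0.21364249]), 'orientation': array([ 0.55871089,  0.43305862,  0.55977477, -0.43238244]), 'wrist_force': array([-0.91145116,  0.69764666,  0.17236308]), 'torque': array([0.02003152, 0.00045123, 0.00405226]), 'gripper_width': 0.09168088668336054} 0.0187
[[-0.01931285 -0.99074896  0.13432613  0.3830675 ]
 [-0.99934193  0.02325457  0.02783743 -0.08552372]
 [-0.0307036  -0.13370011 -0.9905461   1.25995745]
 [ 0.          0.          0.          1.        ]] [[-0.77114131 -0.40402402  0.49204234 -0.04101014]
 [-0.63659087  0.50102181 -0.58628424  0.58745554]
 [-0.00965103 -0.76533766 -0.64355662  0.84173434]
 [ 0.          0.   
[... 1278 characters left out ...]
[730.8, 317.3]), array([80.1, 76.4]), 43.9) [0.733 0.327 0.042]
tape 0.85 [241.6, 258.7, 275.3, 286.4] ztop 0.032 (array([375.3,  18.5]), array([85.6, 85.3]), -27.7) [0.379 0.022 0.028]
tryblock 0.94 [424.2, 178.3, 437.2, 211.0] ztop 0.033 (array([ 602.1, -520.5]), array([88. , 39.7]), 0.1) [ 0.604 -0.517  0.028]
tryblock 0.42 [378.4, 203.1, 412.2, 244.9] ztop 0.129 (array([ 546.9, -409.6]), array([25.4, 25. ]), 43.7) [ 0.507 -0.401  0.047]
hammer 0.77 [279.0, 98.3, 306.3, 178.2] ztop 0.027 (array([782.4, -91.8]), array([256.9,  84.5]), -1.3) [ 0.755 -0.092  0.022]
hammer 0.34 [359.5, 287.7, 419.9, 313.8] ztop 0.01 (array([ 286.3, -379.1]), array([174.6,  37.2]), 75.5) [ 0.284 -0.38   0.006]
```

View pics/top.png

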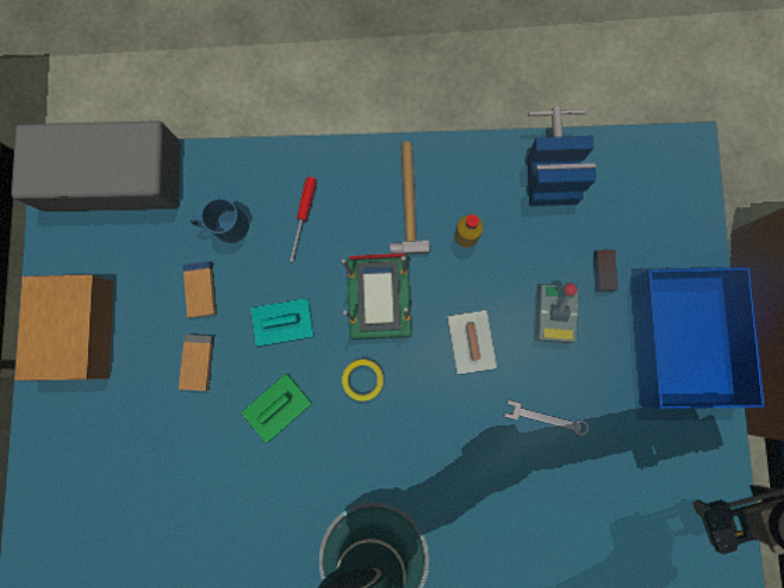

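View pics/side.png

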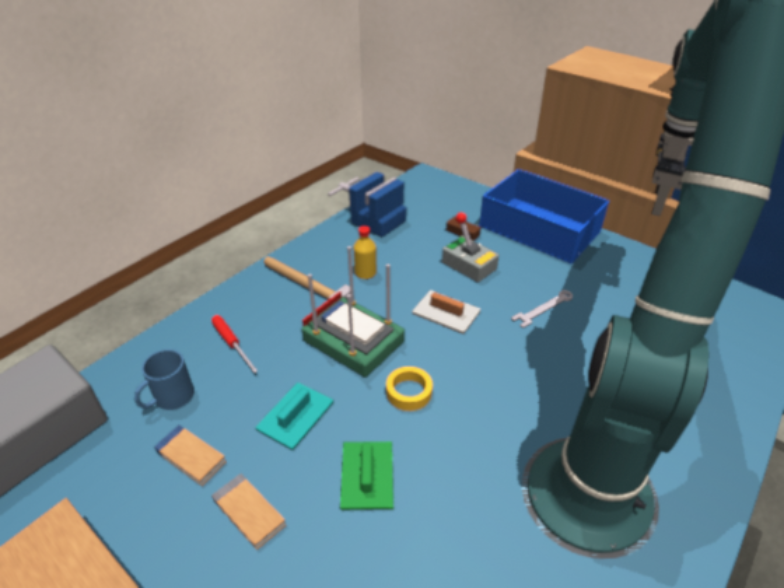

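The pictures show pad0 (blue spine) at top px (200,290) and pad3 (grey) at (196,362). Both spines are at the far end, and there is no pad1 or pad2. The real plate (aluminium with a wooden rib) is at (472,342); the green and turquoise ones are look-alikes. The jogger is at (379,297) with its red strip at the far end. The switch box is at (558,312), green mark far, toggle leaning towards green.

```bash
cat >> h.py <<'E'
def plan(x,y,z,yaw=None):
    """yaw: world angle (deg) of tool y axis (mod 180): jaws (tool z) open perpendicular"""
    s=robot.state(); T=tcpT(s); d=T[:3,:3].T@(np.array([x,y,z])-T[:3,3])
    cur=np.degrees(np.arctan2(T[1,1],T[0,1])); r=None
    if yaw is not None: # turn +a about tool x(down) turns world yaw by -a
        r=-(((yaw-cur)+90)%180-90)
    print("t",round(s["time_s"],2),"tcp",T[:3,3].round(4),"yaw",round(cur,2),"w",round(s["gripper_width"],4),"F",s["wrist_force"].round(1),"| offset",d.round(4),"turn",None if r is None else round(r,2),"q7",round(s["q"][6],2))
E
python3 - <<'E'
from h import *
s=robot.state(); print(tcpT(s).round(3))
a=shot("top"); P,(v,u)=cloud(a); C=a["image"][v,u].astype(int)
b=(abs(P[:,0]-.5)<.13)&(abs(P[:,1]+.4)<.1)
print("bench z",np.median(P[(abs(P[:,2])<.02)][:,2]))
Q=P[b&(P[:,2]>.03)&(P[:,2]<.06)];print("box",rect(Q),np.median(Q[:,2]))
r,g,bl=C.T
for n,m in dict(red=(r>130)&(g<80),yel=(r>130)&(g>120)&(bl<90),grn=(g>90)&(r<80)&(bl<100)).items():
    Q=P[b&m]; print(n,len(Q),np.median(Q,0).round(4),Q[:,2].max() if len(Q) else 0)
j=(abs(P[:,0]-.56)<.14)&(abs(P[:,1])<.12)
print("hist",np.histogram(P[j][:,2],bins=np.arange(-.005,.21,.01)))
for lo,hi in ((.03,.06),(.045,.056),(.056,.11),(.185,.21)):
    Q=P[j&(P[:,2]>lo)&(P[:,2]<hi)]
    if len(Q)>4: print(lo,hi,len(Q),rect(Q),np.median(Q,0).round(4))
plan(.42,-.42,.30,0)
E
```

```text
[[-0.     0.968  0.251  0.163]
 [-0.     0.251 -0.968 -0.629]
 [-1.    -0.     0.     0.215]
 [ 0.     0.     0.     1.   ]]
bench z -0.0010733601771333312
box (array([ 509.1, -407. ]), array([120.6,  81.2]), -5.7) 0.04676282714678148
red 35 [ 0.5473 -0.4103  0.1367] 0.13965771525037973
yel 126 [ 0.4648 -0.4028  0.0479] 0.054819887160225456
grn 72 [ 0.5507 -0.3929  0.0479] 0.12498505449838349
hist (array([3403,   47,  186,   97,  953,  669,  796,   78,    6,    6,    7,
          5,    5,    6,    8,    7,    5,   10,    5,   26,    8]), array([-0.005,  0.005,  0.015,  0.025,  0.035,  0.045,  0.055,  0.065,
        0.075,  0.085,  0.095,  0.105,  0.115,  0.125,  0.135,  0.145,
        0.155,  0.165,  0.175,  0.185,  0.195,  0.205]))
0.03 0.06 1879 (array([571.1, -31.5]), array([211.9, 159.2]), 0.8) [ 0.55   -0.0202  0.0443]
0.045 0.056 691 (array([561.1, -18.9]), array([166. , 127.7]), 1.4) [ 0.5541 -0.0225  0.0488]
0.056 0.11 872 (array([569.6, -19.8]), array([149. , 123.1]), 1.3) [ 0.5587 -0.0195  0.0619]
0.185 0.21 34 (array([555.5, -20.7]), array([120.3, 107. ]), -88.8) [ 0.5546 -0.0746  0.1928]
t 0.85 tcp [ 0.1632 -0.6292  0.2146] yaw 14.54 w 0.0917 F [ 0.6  0.  -0.2] | offset [-0.0854  0.3011 -0.138 ] turn 14.54 q7 -0.06
```

Request:
{"fn": "drive_tool", "kwargs": {"increments": [{"hand": 1, "offset": [-0.01, 0.02, -0.005], "yaw": 3}, {"hand": 1, "offset": [-0.02, 0.05, -0.014], "yaw": 6}, {"hand": 1, "offset": [-0.03, 0.085, -0.024], "yaw": 10}, {"hand": 1, "offset": [-0.04, 0.12, -0.034], "yaw": 14}, {"hand": 1, "offset": [-0.046, 0.155, -0.044], "yaw": 18}, {"hand": 1, "offset": [-0.046, 0.19, -0.054], "yaw": 20.2}, {"hand": 1, "offset": [-0.046, 0.225, -0.062], "yaw": 20.2}, {"hand": 1, "offset": [-0.046, 0.25, -0.068], "yaw": 20.2}]}}

```text
time_s: 1.52
ee_pos: [0.3916, -0.4981, 0.261]
orientation: [0.476, 0.524, 0.475, -0.523]
wrist_force: [0.2, 0.3, -0.6]
gripper_width: 0.0922
```

```bash
python3 - <<'E'
from h import *
plan(.50,-.41,.26,-5.7)
w=shot("wrist"); print(np.array(w["mount"]).round(3), w["fovy"])
E
```

```text
t 1.52 tcp [ 0.3916 -0.4981  0.261 ] yaw -5.47 w 0.0922 F [ 0.2  0.3 -0.6] | offset [ 0.0012  0.0995 -0.098 ] turn 0.23 q7 -0.82
[[ 0.    -0.256  0.967 -0.169]
 [-0.    -0.967 -0.256  0.072]
 [ 1.    -0.    -0.    -0.001]
 [ 0.     0.     0.     1.   ]] 68.33272236255499
```

Request:
{"fn": "drive_tool", "kwargs": {"increments": [{"hand": 1, "offset": [0, 0.02, -0.02], "yaw": 0.2}, {"hand": 1, "offset": [0, 0.045, -0.045], "yaw": 0.2}, {"hand": 1, "offset": [0, 0.075, -0.075], "yaw": 0.2}, {"hand": 1, "offset": [0, 0.1, -0.098], "yaw": 0.2}, {"hand": 0.6, "offset": [0, 0.12, -0.098], "yaw": 0.2}, {"hand": 0.6, "offset": [0, 0.12, -0.098], "yaw": 0.2}, {"hand": 0.6, "offset": [0, 0.12, -0.098], "yaw": 0.2}, {"hand": 0.6, "offset": [0, 0.12, -0.098], "yaw": 0.2}]}}

```text
time_s: 2.23
ee_pos: [0.5157, -0.416, 0.2603]
orientation: [-0.473, -0.525, -0.474, 0.526]
wrist_force: [-1.0, -0.2, -0.1]
gripper_width: 0.0676
```

```bash
python3 - <<'E'
from h import *
w=shot("wrist"); P,(v,u)=cloud(w); C=w["image"][v,u].astype(int); r,g,b=C.T
m=(r>120)&(g<70)&(b<80)&(P[:,2]>.08)&(P[:,0]>.45)&(np.hypot(P[:,0]-.54,P[:,1]+.41)<.06); Q=P[m]
from scipy.optimize import least_squares
f=lambda p:np.linalg.norm(Q-p,axis=1)-.014
res=least_squares(f,[.545,-.41,.12],loss="soft_l1",f_scale=.002); print("ball",len(Q),res.x.round(4),np.median(abs(res.fun)))
Q=P[(P[:,2]>.04)&(P[:,2]<.056)&(abs(P[:,0]-.51)<.12)&(abs(P[:,1]+.4)<.1)]; print("box",rect(Q),np.median(Q[:,2]))
plan(*(res.x-[0,0,.0187]),-5.7)
save("w1.png",w["image"])
E
```

```text
ball 410 [ 0.5485 -0.4095  0.1243] 0.00038695160848365925
box (array([ 510.4, -405.6]), array([119. ,  80.1]), -5.6) 0.04713387586498785
t 2.28 tcp [ 0.5154 -0.4163  0.2604] yaw -6.01 w 0.0633 F [-1.4 -0.6 -0.6] | offset [ 0.1548  0.0323 -0.0104] turn -0.31 q7 -1.07
```

View pics/w1.png

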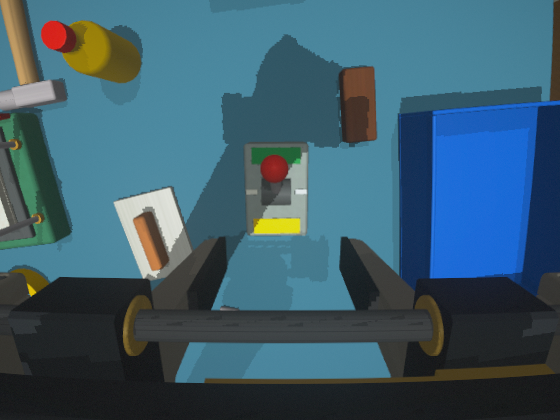

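The wrist view shows the ball at px (275,168), by the green mark, and the sphere fit agrees with the expected geometry. Next I descend and grip.

Request:
{"fn": "drive_tool", "kwargs": {"increments": [{"hand": 0.6, "offset": [0.02, 0.02, -0.006], "yaw": -0.3}, {"hand": 0.6, "offset": [0.05, 0.032, -0.01], "yaw": -0.3}, {"hand": 0.6, "offset": [0.08, 0.032, -0.01], "yaw": -0.3}, {"hand": 0.6, "offset": [0.11, 0.032, -0.01], "yaw": -0.3}, {"hand": 0.6, "offset": [0.135, 0.032, -0.01], "yaw": -0.3}, {"hand": 0.6, "offset": [0.15, 0.032, -0.01], "yaw": -0.3}, {"hand": 0.6, "offset": [0.155, 0.032, -0.01], "yaw": -0.3}, {"hand": 0.6, "offset": [0.155, 0.032, -0.01], "yaw": -0.3}]}}

```text
time_s: 2.95
ee_pos: [0.548, -0.4089, 0.1043]
orientation: [-0.474, -0.524, -0.476, 0.525]
wrist_force: [-0.6, 0.5, -0.1]
gripper_width: 0.0551
```

Request:
{"fn": "drive_tool", "kwargs": {"increments": [{"hand": 0, "offset": [0, 0, 0], "yaw": 0}, {"hand": 0, "offset": [0, 0, 0], "yaw": 0}, {"hand": 0, "offset": [0, 0, 0], "yaw": 0}, {"hand": 0, "offset": [0, 0, 0], "yaw": 0}, {"hand": 0, "offset": [0, 0, 0], "yaw": 0}, {"hand": 0, "offset": [0, 0, 0], "yaw": 0}, {"hand": 0, "offset": [0, 0, 0], "yaw": 0}, {"hand": 0, "offset": [0, 0, 0], "yaw": 0}], "force": 8}}

```text
time_s: 3.62
ee_pos: [0.5504, -0.4108, 0.1071]
orientation: [-0.476, -0.524, -0.473, 0.524]
wrist_force: [0.5, -5.3, 3.1]
gripper_width: 0.0269
```

```bash
python3 - <<'E'
from h import *
plan(.509,-.4057,.135-.0187,-5.7)
E
```

```text
t 3.62 tcp [ 0.5504 -0.4108  0.1071] yaw -5.62 w 0.0269 F [ 0.5 -5.3  3.1] | offset [-0.0093 -0.0417 -0.001 ] turn 0.08 q7 -1.12
```

Request:
{"fn": "drive_tool", "kwargs": {"increments": [{"hand": 0, "offset": [-0.003, -0.007, 0], "yaw": 0}, {"hand": 0, "offset": [-0.006, -0.016, 0], "yaw": 0}, {"hand": 0, "offset": [-0.008, -0.025, 0], "yaw": 0}, {"hand": 0, "offset": [-0.0095, -0.034, 0], "yaw": 0}, {"hand": 0, "offset": [-0.0105, -0.041, 0], "yaw": 0}, {"hand": 0, "offset": [-0.0105, -0.041, 0], "yaw": 0}, {"hand": 0, "offset": [-0.0105, -0.041, 0], "yaw": 0}, {"hand": 0, "offset": [-0.0105, -0.041, 0], "yaw": 0}]}}

```text
time_s: 4.28
ee_pos: [0.5081, -0.4066, 0.1167]
orientation: [-0.475, -0.523, -0.474, 0.525]
wrist_force: [-1.3, -6.1, 1.0]
gripper_width: 0.0271
```

Request:
{"fn": "drive_tool", "kwargs": {"increments": [{"hand": 0.6, "offset": [0, 0, 0], "yaw": 0}, {"hand": 0.6, "offset": [0, 0, 0], "yaw": 0}, {"hand": 0.6, "offset": [0, 0, 0], "yaw": 0}, {"hand": 0.6, "offset": [-0.01, 0, 0], "yaw": 0}, {"hand": 0.6, "offset": [-0.04, 0, 0], "yaw": 0}, {"hand": 0.6, "offset": [-0.075, 0, 0], "yaw": 0}, {"hand": 0.6, "offset": [-0.11, -0.02, 0], "yaw": 0}, {"hand": 0.6, "offset": [-0.14, -0.03, 0], "yaw": 0}]}}

```text
time_s: 4.95
ee_pos: [0.4789, -0.4008, 0.2589]
orientation: [0.476, 0.524, 0.475, -0.523]
wrist_force: [0.7, -0.8, -0.3]
gripper_width: 0.0549
```

```bash
cat >> h.py <<'E'
def ball(w):
    from scipy.optimize import least_squares
    P,(v,u)=cloud(w); r,g,b=w["image"][v,u].astype(int).T
    m=(r>100)&(g<70)&(b<80)&(P[:,2]>.09)&(np.hypot(P[:,0]-.51,P[:,1]+.406)<.07); Q=P[m]
    f=lambda p:np.linalg.norm(Q-p,axis=1)-.014
    res=least_squares(f,Q.mean(0)-[0,0,.008],loss="soft_l1",f_scale=.002); c=res.x
    Q=P[(P[:,2]>.04)&(P[:,2]<.056)&(abs(P[:,0]-.51)<.12)&(abs(P[:,1]+.4)<.1)]; R_=rect(Q)
    d=c[:2]-R_[0]/1000; a=np.radians(R_[2]); along=d@[np.cos(a),np.sin(a)]
    print("ball",c.round(4),len(Q),"box",R_,"along",along.round(4),"angle",np.arctan2(along,c[2]-.05).round(3))
E
python3 - <<'E'
from h import *
w=shot("wrist"); ball(w); ball(shot("side")); save("w2.png",w["image"])
plan(.40,-.25,.26,7.9)
E
```

```text
ball [ 0.5077 -0.4055  0.1336] 5254 box (array([ 509.8, -405.6]), array([120. ,  80.4]), -5.6) along -0.0022 angle -0.026
ball [ 0.5106 -0.4077  0.1362] 450 box (array([ 511.2, -405.2]), array([121.8,  87.2]), -6.2) along -0.0004 angle -0.004
t 5.05 tcp [ 0.4806 -0.4032  0.2632] yaw -5.63 w 0.0553 F [ 0.1  0.2 -0.9] | offset [ 0.0016 -0.0952 -0.1446] turn -13.53 q7 -1.05
```

Request:
{"fn": "drive_tool", "kwargs": {"increments": [{"hand": 1, "offset": [-0.01, -0.001, -0.02], "yaw": 0}, {"hand": 1, "offset": [-0.025, -0.003, -0.05], "yaw": 0}, {"hand": 1, "offset": [-0.04, -0.005, -0.085], "yaw": -2}, {"hand": 1, "offset": [-0.055, -0.008, -0.125], "yaw": -4}, {"hand": 1, "offset": [-0.07, -0.01, -0.165], "yaw": -7}, {"hand": 1, "offset": [-0.07, -0.012, -0.205], "yaw": -7}, {"hand": 1, "offset": [-0.07, -0.015, -0.245], "yaw": -7}, {"hand": 1, "offset": [-0.07, -0.017, -0.285], "yaw": -7}]}}

```text
time_s: 5.72
ee_pos: [0.4897, -0.1133, 0.3265]
orientation: [0.507, 0.494, 0.506, -0.493]
wrist_force: [0.4, 0.4, 0.5]
gripper_width: 0.0916
```

Request:
{"fn": "drive_tool", "kwargs": {"increments": [{"hand": 1, "offset": [0, 0.003, -0.035], "yaw": 0}, {"hand": 1, "offset": [0, 0.007, -0.065], "yaw": 0}, {"hand": 1, "offset": [0, 0.007, -0.085], "yaw": 0}, {"hand": 1, "offset": [0, 0.007, -0.095], "yaw": 0}, {"hand": 1, "offset": [0, 0.007, -0.095], "yaw": 0}, {"hand": 1, "offset": [0, 0.007, -0.095], "yaw": 0}, {"hand": 1, "offset": [0, 0.007, -0.095], "yaw": 0}, {"hand": 1, "offset": [0, 0.007, -0.095], "yaw": 0}]}}

```text
time_s: 6.38
ee_pos: [0.4947, -0.0228, 0.3259]
orientation: [0.505, 0.494, 0.505, -0.495]
wrist_force: [-0.6, -0.8, -0.4]
gripper_width: 0.0916
```

```bash
python3 - <<'E'
from h import *
w=shot("wrist"); P,(v,u)=cloud(w); np.savez("jog.npz",P=P,C=w["image"][v,u])
j=(abs(P[:,0]-.56)<.14)&(abs(P[:,1]+.02)<.12)
print(np.histogram(P[j][:,2],bins=np.arange(.03,.21,.004))[0])
for lo,hi in ((.046,.054),(.056,.062),(.062,.068),(.068,.075),(.185,.2)):
    Q=P[j&(P[:,2]>lo)&(P[:,2]<hi)]
    if len(Q)>9: print(lo,hi,len(Q),rect(Q),np.median(Q,0).round(4))
k=cv2.kmeans(np.float32(P[j&(P[:,2]>.15)&(P[:,2]<.205)][:,:2]),4,None,(3,50,1e-5),5,2)[2] if (j&(P[:,2]>.15)).sum()>8 else None; print("pins",k)
save("w3.png",w["image"]); plan(.42,.387,.3,-4.1)
E
```

```text
[   2  160 3749  305 2969  183  417 1744 2256   13   10   14   15   14
   11   14   19   14   13   14   19   19   17   16   20   22   15   22
   19   26   21   20   29   23   32   24   27   31   32   29  189   43
    0    0]
0.046 0.054 3152 (array([561.3, -19.9]), array([160.2, 129.3]), 1.3) [ 0.5664 -0.0206  0.0486]
0.056 0.062 2003 (array([570.1, -20.7]), array([149.3, 119.2]), 1.4) [ 0.5728 -0.0202  0.0614]
0.062 0.068 2264 (array([555.9, -21.4]), array([120.6, 114.7]), 1.1) [ 0.5528 -0.0206  0.0626]
0.068 0.075 19 (array([556.5, -20.2]), array([118.4, 103.3]), -88.1) [0.5109 0.0331 0.0712]
0.185 0.2 270 (array([556.7, -20.2]), array([122.9, 107.6]), -88.8) [0.6022 0.0329 0.1929]
pins [[ 0.6041221   0.0371361 ]
 [ 0.50874835 -0.07811911]
 [ 0.60687244 -0.07608733]
 [ 0.50607747  0.03520716]]
t 6.43 tcp [ 0.4947 -0.0225  0.3259] yaw 1.28 w 0.0918 F [-0.8  0.8  0.5] | offset [ 0.0258 -0.0655 -0.4111] turn 5.38 q7 -1.61
```

View pics/w3.png

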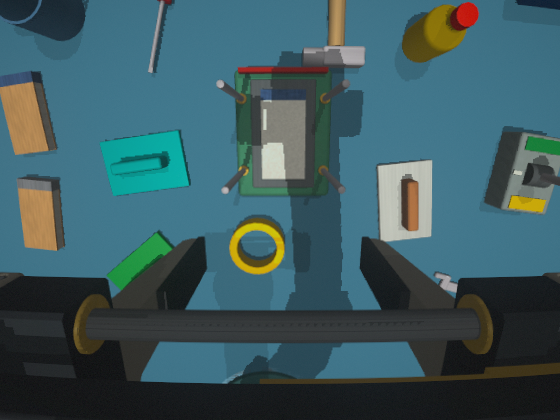

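The wrist view shows the jogger at px (283,130) with four pins and a pile topped at about 0.062 m. Pads are at (40,213) and (28,112) and the plate at (405,200), none of them moved.

```bash
python3 - <<'E'
from h import *
P=np.load("jog.npz")["P"]
c=np.array([.5564,-.0205]);a=np.radians(1.3);U=np.array([np.cos(a),np.sin(a)]);V=np.array([-U[1],U[0]])
d=P[:,:2]-c; l=np.c_[d@U,d@V]
m=(abs(l[:,0])<.07)&(abs(l[:,1])<.04)&(P[:,2]>.0585)&(P[:,2]<.067); print("pile",rect(P[m]),np.median(P[m][:,2]),np.percentile(l[m],[1,99],axis=0))
m=(abs(l[:,0])<.068)&(abs(l[:,1])<.045)&(P[:,2]>.045)&(P[:,2]<.054); print("deck",np.median(P[m][:,2]))
for x,y in((.421,.387),(.583,.385)):
    m=(abs(P[:,0]-x)<.08)&(abs(P[:,1]-y)<.05)&(P[:,2]>.014)&(P[:,2]<.03); print("pad",rect(P[m]),np.median(P[m][:,2]))
m=(abs(P[:,2]-.0)<.006)&(abs(P[:,0]-.5)<.1)&(P[:,1]>.2); print("bench",np.median(P[m][:,2]))
E
```

```text
pile (array([555.7, -20.1]), array([120.7,  60.5]), 1.4) 0.06212992893054625 [[-0.05941444 -0.02935961]
 [ 0.05841235  0.02960055]]
deck 0.04860961022672461
pad (array([420.4, 388.2]), array([122. ,  64.2]), -5.5) 0.01894054355010022
pad (array([584.7, 385.5]), array([121.3,  63.9]), 6.2) 0.018687858376907174
bench -0.0011489986752065418
```

Request:
{"fn": "drive_tool", "kwargs": {"increments": [{"hand": 1, "offset": [0, -0.003, -0.02], "yaw": 0}, {"hand": 1, "offset": [0, -0.01, -0.05], "yaw": 1}, {"hand": 1, "offset": [0, -0.017, -0.085], "yaw": 2}, {"hand": 1, "offset": [0, -0.023, -0.125], "yaw": 3}, {"hand": 1, "offset": [0, -0.03, -0.165], "yaw": 4}, {"hand": 1, "offset": [0, -0.037, -0.205], "yaw": 5.4}, {"hand": 1, "offset": [0, -0.045, -0.245], "yaw": 5.4}, {"hand": 1, "offset": [0, -0.052, -0.285], "yaw": 5.4}]}}

```text
time_s: 7.1
ee_pos: [0.4354, 0.2635, 0.3262]
orientation: [0.482, 0.518, 0.482, -0.517]
wrist_force: [1.7, 0.0, -0.7]
gripper_width: 0.092
```

Request:
{"fn": "drive_tool", "kwargs": {"increments": [{"hand": 1, "offset": [0.01, -0.01, -0.035], "yaw": 0}, {"hand": 1, "offset": [0.03, -0.02, -0.065], "yaw": 0}, {"hand": 1, "offset": [0.06, -0.03, -0.095], "yaw": 0}, {"hand": 1, "offset": [0.09, -0.03, -0.115], "yaw": 0}, {"hand": 1, "offset": [0.12, -0.03, -0.12], "yaw": 0}, {"hand": 1, "offset": [0.13, -0.03, -0.12], "yaw": 0}, {"hand": 1, "offset": [0.13, -0.03, -0.12], "yaw": 0}, {"hand": 1, "offset": [0.13, -0.03, -0.12], "yaw": 0}]}}

```text
time_s: 7.77
ee_pos: [0.4149, 0.3835, 0.1965]
orientation: [-0.482, -0.517, -0.482, 0.518]
wrist_force: [-0.5, -0.6, 0.4]
gripper_width: 0.0921
```

```bash
python3 - <<'E'
from h import *
w=shot("wrist"); P,_=cloud(w)
for x,y in((.421,.387),(.583,.385)):
    m=(abs(P[:,0]-x)<.08)&(abs(P[:,1]-y)<.05)&(P[:,2]>.014)&(P[:,2]<.03); print("pad",rect(P[m]),np.median(P[m][:,2])) if m.sum()>9 else 0
plan(.4208,.3872,.012,-4.1)
E
```

```text
pad (array([420.7, 388.5]), array([120.7,  60.2]), -4.5) 0.01887798500031143
pad (array([571.9, 384.3]), array([95.7, 60.3]), 6.3) 0.018507189971569943
t 7.82 tcp [0.4153 0.384  0.1976] yaw -4.08 w 0.0919 F [-0.1 -0.   0.5] | offset [ 0.1856  0.0049 -0.0034] turn 0.02 q7 -2.68
```

Request:
{"fn": "drive_tool", "kwargs": {"increments": [{"hand": 1, "offset": [0.02, 0.003, -0.003], "yaw": 0.4}, {"hand": 1, "offset": [0.05, 0.005, -0.005], "yaw": 0.4}, {"hand": 1, "offset": [0.085, 0.005, -0.005], "yaw": 0.4}, {"hand": 1, "offset": [0.12, 0.005, -0.005], "yaw": 0.4}, {"hand": 1, "offset": [0.15, 0.005, -0.005], "yaw": 0.4}, {"hand": 1, "offset": [0.175, 0.005, -0.005], "yaw": 0.4}, {"hand": 1, "offset": [0.19, 0.005, -0.005], "yaw": 0.4}, {"hand": 1, "offset": [0.19, 0.005, -0.005], "yaw": 0.4}]}}

```text
time_s: 8.48
ee_pos: [0.4198, 0.3875, 0.005]
orientation: [-0.48, -0.518, -0.48, 0.52]
wrist_force: [0.4, -1.2, 0.0]
gripper_width: 0.0918
```

Request:
{"fn": "drive_tool", "kwargs": {"increments": [{"hand": 0.5, "offset": [0, 0, 0], "yaw": 0}, {"hand": 0.5, "offset": [0, 0, 0], "yaw": 0}, {"hand": 0.5, "offset": [0, 0, 0], "yaw": 0}, {"hand": 0.5, "offset": [0, 0, 0], "yaw": 0}, {"hand": 0.5, "offset": [0, 0, 0], "yaw": 0}, {"hand": 0.5, "offset": [0, 0, 0], "yaw": 0}, {"hand": 0.5, "offset": [-0.01, 0, 0], "yaw": 0}, {"hand": 0.5, "offset": [-0.03, 0, 0], "yaw": 0}], "force": 25}}

```text
time_s: 9.15
ee_pos: [0.4178, 0.3877, 0.0348]
orientation: [-0.481, -0.517, -0.481, 0.52]
wrist_force: [-0.5, 0.3, -1.9]
gripper_width: 0.0597
```

Request:
{"fn": "drive_tool", "kwargs": {"increments": [{"hand": 0.5, "offset": [-0.03, 0, 0], "yaw": 0}, {"hand": 0.5, "offset": [-0.06, 0, 0], "yaw": 0}, {"hand": 0.5, "offset": [-0.095, 0, 0], "yaw": 0}, {"hand": 0.5, "offset": [-0.13, 0, 0], "yaw": 0}, {"hand": 0.5, "offset": [-0.165, 0, 0], "yaw": 0}, {"hand": 0.5, "offset": [-0.2, 0, 0], "yaw": 0}, {"hand": 0.5, "offset": [-0.225, 0, 0], "yaw": 0}, {"hand": 0.5, "offset": [-0.23, 0, 0], "yaw": 0}]}}

```text
time_s: 9.82
ee_pos: [0.4202, 0.3912, 0.2716]
orientation: [0.481, 0.522, 0.481, -0.515]
wrist_force: [0.3, 0.3, -2.0]
gripper_width: 0.0596
```

```bash
python3 - <<'E'
from h import *
plan(.5557,-.0201,.27,1.35)
E
```

```text
t 9.82 tcp [0.4202 0.3912 0.2716] yaw -4.33 w 0.0596 F [ 0.3  0.3 -2. ] | offset [2.000e-04 1.661e-01 3.999e-01] turn -5.68 q7 -2.64
```

Request:
{"fn": "drive_tool", "kwargs": {"increments": [{"hand": 0.5, "offset": [0, 0.006, 0.015], "yaw": 0}, {"hand": 0.5, "offset": [0, 0.018, 0.044], "yaw": -1}, {"hand": 0.5, "offset": [0, 0.033, 0.08], "yaw": -2}, {"hand": 0.5, "offset": [0, 0.048, 0.116], "yaw": -3}, {"hand": 0.5, "offset": [0, 0.063, 0.152], "yaw": -4}, {"hand": 0.5, "offset": [0, 0.078, 0.188], "yaw": -5}, {"hand": 0.5, "offset": [0, 0.093, 0.224], "yaw": -5.7}, {"hand": 0.5, "offset": [0, 0.108, 0.26], "yaw": -5.7}]}}

```text
time_s: 10.48
ee_pos: [0.5065, 0.1196, 0.2651]
orientation: [0.506, 0.493, 0.506, -0.494]
wrist_force: [0.3, 0.0, -3.0]
gripper_width: 0.0599
```

Request:
{"fn": "drive_tool", "kwargs": {"increments": [{"hand": 0.5, "offset": [0, 0.01, 0.035], "yaw": 0}, {"hand": 0.5, "offset": [0, 0.02, 0.07], "yaw": 0}, {"hand": 0.5, "offset": [0, 0.03, 0.1], "yaw": 0}, {"hand": 0.5, "offset": [0, 0.04, 0.125], "yaw": 0}, {"hand": 0.5, "offset": [0, 0.043, 0.138], "yaw": 0}, {"hand": 0.5, "offset": [0, 0.043, 0.142], "yaw": 0}, {"hand": 0.5, "offset": [0, 0.043, 0.142], "yaw": 0}, {"hand": 0.5, "offset": [0, 0.043, 0.142], "yaw": 0}]}}

```text
time_s: 11.15
ee_pos: [0.5527, -0.0172, 0.2657]
orientation: [0.506, 0.494, 0.507, -0.494]
wrist_force: [-0.1, -0.0, -1.6]
gripper_width: 0.0599
```

```bash
cat >> h.py <<'E'
def held(zlo,zhi,c=(.5557,-.0201),ay=1.35,hx=.085,hy=.05):
    w=shot("wrist"); P,(v,u)=cloud(w); s=robot.state(); t=s["ee_pos"]
    m=(abs(P[:,0]-t[0])<hx)&(abs(P[:,1]-t[1])<hy)&(P[:,2]>zlo)&(P[:,2]<zhi)
    print("obj",m.sum(),rect(P[m]),"z",np.median(P[m][:,2]).round(4)); return w,P
E
python3 - <<'E'
from h import *
s=robot.state(); z=s["ee_pos"][2]
w,P=held(z+.003,z+.03); save("w4.png",w["image"])
plan(.5557,-.0201,.27,1.35)
E
```

```text
obj 20218 (array([553.5, -16.7]), array([121.1,  88.5]), 1.5) z 0.2773
t 11.2 tcp [ 0.5528 -0.0169  0.266 ] yaw 1.52 w 0.0597 F [ 0.8 -0.1 -1.5] | offset [-0.004   0.0028  0.0033] turn 0.17 q7 -1.69
```

View pics/w4.png

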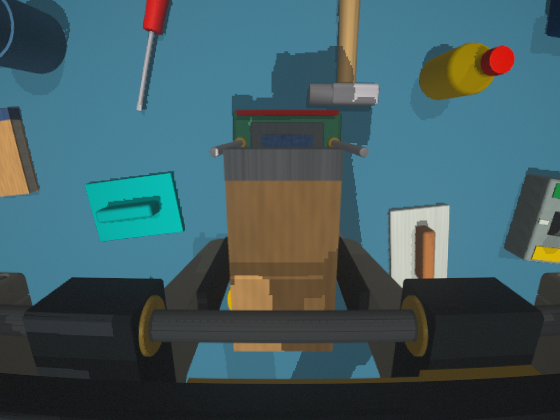

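The held pad is at px (283,260), lined up over the deck. I lower it between the pins.

Request:
{"fn": "drive_tool", "kwargs": {"increments": [{"hand": 0.5, "offset": [0, 0.0025, 0.0035], "yaw": 0.2}, {"hand": 0.5, "offset": [0.02, 0.0025, 0.0035], "yaw": 0.2}, {"hand": 0.5, "offset": [0.05, 0.0025, 0.0035], "yaw": 0.2}, {"hand": 0.5, "offset": [0.085, 0.0025, 0.0035], "yaw": 0.2}, {"hand": 0.5, "offset": [0.12, 0.0025, 0.0035], "yaw": 0.2}, {"hand": 0.5, "offset": [0.15, 0.0025, 0.0035], "yaw": 0.2}, {"hand": 0.5, "offset": [0.172, 0.0025, 0.0035], "yaw": 0.2}, {"hand": 0.5, "offset": [0.18, 0.0025, 0.0035], "yaw": 0.2}]}}

```text
time_s: 11.87
ee_pos: [0.5537, -0.0217, 0.0828]
orientation: [0.504, 0.493, 0.507, -0.496]
wrist_force: [0.5, -0.6, -2.2]
gripper_width: 0.0599
```

```bash
python3 - <<'E'
from h import *
s=robot.state(); z=s["ee_pos"][2]
w,P=held(z+.005,z+.02)
plan(.5557,-.0201,.069,1.35)
E
```

```text
obj 19414 (array([554.5, -20.8]), array([121.4,  86.5]), 1.1) z 0.0942
t 11.92 tcp [ 0.554  -0.0217  0.083 ] yaw 1.23 w 0.0597 F [-0.  -0.4 -2.4] | offset [ 0.014   0.0018 -0.0016] turn -0.12 q7 -1.79
```

Request:
{"fn": "drive_tool", "kwargs": {"increments": [{"hand": 0.5, "offset": [0.003, 0.0013, 0], "yaw": 0}, {"hand": 0.5, "offset": [0.006, 0.0013, 0], "yaw": 0}, {"hand": 0.5, "offset": [0.009, 0.0013, 0], "yaw": 0}, {"hand": 0.5, "offset": [0.011, 0.0013, 0], "yaw": 0}, {"hand": 0.5, "offset": [0.012, 0.0013, 0], "yaw": 0}, {"hand": 0.5, "offset": [0.013, 0.0013, 0], "yaw": 0}, {"hand": 0.5, "offset": [0.013, 0.0013, 0], "yaw": 0}, {"hand": 0.5, "offset": [0.013, 0.0013, 0], "yaw": 0}]}}

```text
time_s: 12.58
ee_pos: [0.5574, -0.0228, 0.0733]
orientation: [0.505, 0.495, 0.505, -0.495]
wrist_force: [-0.6, -0.5, -1.1]
gripper_width: 0.06
```

```bash
python3 - <<'E'
from h import *
plan(.556,-.0203,.069,1.35)
E
```

```text
t 12.58 tcp [ 0.5574 -0.0228  0.0733] yaw 1.13 w 0.06 F [-0.6 -0.5 -1.1] | offset [ 0.0043 -0.0014 -0.0026] turn -0.22 q7 -1.8
```

Request:
{"fn": "drive_tool", "kwargs": {"increments": [{"hand": 0.5, "offset": [0.0005, 0, 0], "yaw": 0}, {"hand": 0.5, "offset": [0.001, 0, 0], "yaw": 0}, {"hand": 0.5, "offset": [0.0015, 0, 0], "yaw": 0}, {"hand": 0.5, "offset": [0.002, 0, 0], "yaw": 0}, {"hand": 0.5, "offset": [0.002, 0, 0], "yaw": 0}, {"hand": 0.5, "offset": [0.002, 0, 0], "yaw": 0}, {"hand": 0.5, "offset": [0.002, 0, 0], "yaw": 0}, {"hand": 0.5, "offset": [0.002, 0, 0], "yaw": 0}]}}

```text
time_s: 13.25
ee_pos: [0.5573, -0.0227, 0.0711]
orientation: [0.505, 0.495, 0.505, -0.495]
wrist_force: [-0.1, 0.5, -1.9]
gripper_width: 0.0595
```

```bash
python3 - <<'E'
from h import *
plan(.556,-.0203,.069,1.35); z=robot.state()["ee_pos"][2]; held(z+.005,z+.02);plan(.556,-.0203,.069,1.35)
E
```

```text
t 13.25 tcp [ 0.5573 -0.0227  0.0711] yaw 1.14 w 0.0595 F [-0.1  0.5 -1.9] | offset [ 0.0021 -0.0013 -0.0024] turn -0.21 q7 -1.8
obj 19407 (array([557.9, -22. ]), array([121.5,  85.5]), 1.1) z 0.0826
t 13.3 tcp [ 0.5574 -0.0227  0.0711] yaw 1.14 w 0.0601 F [-0.4  1.  -1.9] | offset [ 0.0021 -0.0013 -0.0025] turn -0.21 q7 -1.8
```

Request:
{"fn": "drive_tool", "kwargs": {"increments": [{"hand": 0.5, "offset": [0, -0.001, -0.0008], "yaw": -0.1}, {"hand": 0.5, "offset": [0, -0.002, -0.0017], "yaw": -0.2}, {"hand": 0.5, "offset": [0, -0.002, -0.0017], "yaw": -0.2}, {"hand": 0.5, "offset": [0, -0.002, -0.0017], "yaw": -0.2}, {"hand": 0.5, "offset": [0, -0.002, -0.0017], "yaw": -0.2}, {"hand": 0.5, "offset": [0.0005, -0.002, -0.0017], "yaw": -0.2}, {"hand": 0.5, "offset": [0.001, -0.002, -0.0017], "yaw": -0.2}, {"hand": 0.5, "offset": [0.001, -0.002, -0.0017], "yaw": -0.2}]}}

```text
time_s: 13.97
ee_pos: [0.5554, -0.0211, 0.0706]
orientation: [0.506, 0.494, 0.506, -0.494]
wrist_force: [-2.4, -0.4, 3.2]
gripper_width: 0.0596
```

```bash
python3 - <<'E'
from h import *
plan(.556,-.0203,.069,1.35); z=robot.state()["ee_pos"][2]; held(z+.005,z+.02)
E
```

```text
t 13.97 tcp [ 0.5554 -0.0211  0.0706] yaw 1.33 w 0.0596 F [-2.4 -0.4  3.2] | offset [ 0.0016  0.0006 -0.0008] turn -0.02 q7 -1.81
obj 19429 (array([556.1, -20.3]), array([121.4,  86.2]), 1.2) z 0.0822
```

Contact, with Fz up by 5 N. Release and retreat.

Request:
{"fn": "drive_tool", "kwargs": {"increments": [{"hand": 0.9, "offset": [0, 0, 0], "yaw": 0}, {"hand": 0.9, "offset": [0, 0, 0], "yaw": 0}, {"hand": 0.9, "offset": [0, 0, 0], "yaw": 0}, {"hand": 0.9, "offset": [0, 0, 0], "yaw": 0}, {"hand": 0.9, "offset": [0, 0, 0], "yaw": 0}, {"hand": 0.9, "offset": [-0.02, 0, 0], "yaw": 0}, {"hand": 0.9, "offset": [-0.05, 0, 0], "yaw": 0}, {"hand": 0.9, "offset": [-0.085, 0, 0], "yaw": 0}]}}

```text
time_s: 14.68
ee_pos: [0.5539, -0.021, 0.1544]
orientation: [0.505, 0.493, 0.507, -0.495]
wrist_force: [0.8, -0.4, 0.8]
gripper_width: 0.0827
```

Request:
{"fn": "drive_tool", "kwargs": {"increments": [{"hand": 1, "offset": [-0.035, 0, 0], "yaw": 0}, {"hand": 1, "offset": [-0.07, 0, 0], "yaw": 0}, {"hand": 1, "offset": [-0.105, 0, 0], "yaw": 0}, {"hand": 1, "offset": [-0.14, 0, 0], "yaw": 0}, {"hand": 1, "offset": [-0.16, -0.02, 0], "yaw": 0}, {"hand": 1, "offset": [-0.165, -0.04, 0], "yaw": 0}, {"hand": 1, "offset": [-0.165, -0.055, 0], "yaw": 0}, {"hand": 1, "offset": [-0.165, -0.06, 0], "yaw": 0}]}}

```text
time_s: 15.35
ee_pos: [0.4939, -0.0225, 0.3209]
orientation: [0.506, 0.494, 0.505, -0.494]
wrist_force: [0.2, 0.4, 0.8]
gripper_width: 0.0921
```

```bash
cat >> h.py <<'E'
def pile(top,c=(.5557,-.0201),ay=1.35):
    w=shot("wrist"); P,_=cloud(w)
    a=np.radians(ay);U=np.array([np.cos(a),np.sin(a)]);V=np.array([-U[1],U[0]]); d=P[:,:2]-c; l=np.c_[d@U,d@V]
    m=(abs(l[:,0])<.075)&(abs(l[:,1])<.045)&(abs(P[:,2]-top)<.004)
    print("pile top",m.sum(),rect(P[m]),np.median(P[m][:,2]).round(4),"local 1/99%",np.percentile(l[m],[1,99],axis=0).round(4).tolist()); return w,P
E
python3 - <<'E'
from h import *
w,P=pile(.082); save("w5.png",w["image"])
m=(abs(P[:,0]-.584)<.08)&(abs(P[:,1]-.385)<.05)&(P[:,2]>.014)&(P[:,2]<.03); print("pad0",rect(P[m]))
plan(.5845,.3852,.22,6)
E
```

```text
pile top 4430 (array([555.8, -19.7]), array([119.1,  60.5]), 1.2) 0.0821 local 1/99% [[-0.058, -0.0293], [0.0593, 0.0298]]
pad0 (array([584.6, 385.4]), array([121.4,  63.4]), 5.8)
t 15.4 tcp [ 0.4939 -0.0226  0.3205] yaw 1.32 w 0.092 F [-0.4  0.  -0.8] | offset [ 0.1001  0.1    -0.4057] turn -4.68 q7 -1.63
```

Pad3 sits within about 1 mm of the pile edges. Next is pad0.

Request:
{"fn": "drive_tool", "kwargs": {"increments": [{"hand": 1, "offset": [0, 0.005, -0.02], "yaw": 0}, {"hand": 1, "offset": [0, 0.012, -0.05], "yaw": -1}, {"hand": 1, "offset": [0, 0.022, -0.085], "yaw": -2}, {"hand": 1, "offset": [0, 0.03, -0.123], "yaw": -3}, {"hand": 1, "offset": [0, 0.04, -0.162], "yaw": -4}, {"hand": 1, "offset": [0, 0.05, -0.2], "yaw": -4.7}, {"hand": 1, "offset": [0, 0.059, -0.239], "yaw": -4.7}, {"hand": 1, "offset": [0, 0.069, -0.278], "yaw": -4.7}]}}

```text
time_s: 16.07
ee_pos: [0.5586, 0.259, 0.3191]
orientation: [0.525, 0.473, 0.526, -0.473]
wrist_force: [0.7, 0.6, 0.4]
gripper_width: 0.0914
```

Request:
{"fn": "drive_tool", "kwargs": {"increments": [{"hand": 1, "offset": [0.01, 0.005, -0.035], "yaw": 0}, {"hand": 1, "offset": [0.03, 0.01, -0.07], "yaw": 0}, {"hand": 1, "offset": [0.055, 0.015, -0.1], "yaw": 0}, {"hand": 1, "offset": [0.08, 0.018, -0.12], "yaw": 0}, {"hand": 1, "offset": [0.1, 0.02, -0.13], "yaw": 0}, {"hand": 1, "offset": [0.1, 0.02, -0.13], "yaw": 0}, {"hand": 1, "offset": [0.1, 0.02, -0.13], "yaw": 0}, {"hand": 1, "offset": [0.1, 0.02, -0.13], "yaw": 0}]}}

```text
time_s: 16.73
ee_pos: [0.5651, 0.3879, 0.2208]
orientation: [0.526, 0.474, 0.525, -0.473]
wrist_force: [-0.8, -0.3, 1.2]
gripper_width: 0.0922
```

```bash
python3 - <<'E'
from h import *
w=shot("wrist"); P,_=cloud(w)
m=(abs(P[:,0]-.584)<.08)&(abs(P[:,1]-.385)<.05)&(P[:,2]>.014)&(P[:,2]<.03); r=rect(P[m]); print("pad0",r)
plan(r[0][0]/1000,r[0][1]/1000,.0065,r[2])
E
```

```text
pad0 (array([584.7, 386.1]), array([120.1,  60.7]), 6.0)
t 16.78 tcp [0.5654 0.3878 0.2215] yaw 5.93 w 0.0918 F [-0.1 -0.2  0.2] | offset [0.2151 0.0185 0.0038] turn -0.07 q7 -2.36
```

Request:
{"fn": "drive_tool", "kwargs": {"increments": [{"hand": 1, "offset": [0.025, 0.01, 0.002], "yaw": 0}, {"hand": 1, "offset": [0.06, 0.0185, 0.004], "yaw": 0}, {"hand": 1, "offset": [0.095, 0.0185, 0.004], "yaw": 0}, {"hand": 1, "offset": [0.13, 0.0185, 0.004], "yaw": 0}, {"hand": 1, "offset": [0.165, 0.0185, 0.004], "yaw": 0}, {"hand": 1, "offset": [0.195, 0.0185, 0.004], "yaw": 0}, {"hand": 1, "offset": [0.213, 0.0185, 0.004], "yaw": 0}, {"hand": 1, "offset": [0.215, 0.0185, 0.004], "yaw": 0}]}}

```text
time_s: 17.45
ee_pos: [0.5824, 0.3835, 0.0023]
orientation: [0.525, 0.472, 0.525, -0.475]
wrist_force: [-0.5, -0.9, 0.4]
gripper_width: 0.092
```

Request:
{"fn": "drive_tool", "kwargs": {"increments": [{"hand": 0.5, "offset": [0, 0, 0], "yaw": 0}, {"hand": 0.5, "offset": [0, 0, 0], "yaw": 0}, {"hand": 0.5, "offset": [0, 0, 0], "yaw": 0}, {"hand": 0.5, "offset": [0, 0, 0], "yaw": 0}, {"hand": 0.5, "offset": [0, 0, 0], "yaw": 0}, {"hand": 0.5, "offset": [0, 0, 0], "yaw": 0}, {"hand": 0.5, "offset": [-0.01, 0, 0], "yaw": 0}, {"hand": 0.5, "offset": [-0.03, 0, 0], "yaw": 0}], "force": 25}}

```text
time_s: 18.12
ee_pos: [0.581, 0.3851, 0.0331]
orientation: [0.525, 0.471, 0.526, -0.475]
wrist_force: [0.1, -0.6, -1.6]
gripper_width: 0.0598
```

Request:
{"fn": "drive_tool", "kwargs": {"increments": [{"hand": 0.5, "offset": [-0.03, 0, 0], "yaw": 0}, {"hand": 0.5, "offset": [-0.06, 0, 0], "yaw": 0}, {"hand": 0.5, "offset": [-0.095, 0, 0], "yaw": 0}, {"hand": 0.5, "offset": [-0.13, 0, 0], "yaw": 0}, {"hand": 0.5, "offset": [-0.165, 0, 0], "yaw": 0}, {"hand": 0.5, "offset": [-0.2, 0, 0], "yaw": 0}, {"hand": 0.5, "offset": [-0.23, 0, 0], "yaw": 0}, {"hand": 0.5, "offset": [-0.24, 0, 0], "yaw": 0}]}}

```text
time_s: 18.78
ee_pos: [0.5838, 0.3882, 0.2813]
orientation: [0.526, 0.476, 0.525, -0.47]
wrist_force: [0.8, 1.2, 0.0]
gripper_width: 0.0593
```

```bash
python3 - <<'E'
from h import *
plan(.5557,-.0201,.28,1.3)
E
```

```text
t 18.78 tcp [0.5838 0.3882 0.2813] yaw 6.06 w 0.0593 F [0.8 1.2 0. ] | offset [-0.001  -0.0711  0.4031] turn 4.76 q7 -2.32
```

Request:
{"fn": "drive_tool", "kwargs": {"increments": [{"hand": 0.5, "offset": [0, -0.003, 0.018], "yaw": 0}, {"hand": 0.5, "offset": [0, -0.009, 0.048], "yaw": 1}, {"hand": 0.5, "offset": [0, -0.015, 0.085], "yaw": 2}, {"hand": 0.5, "offset": [0, -0.022, 0.124], "yaw": 3}, {"hand": 0.5, "offset": [0, -0.029, 0.163], "yaw": 4}, {"hand": 0.5, "offset": [0, -0.036, 0.202], "yaw": 4.8}, {"hand": 0.5, "offset": [0, -0.043, 0.24], "yaw": 4.8}, {"hand": 0.5, "offset": [0, -0.049, 0.278], "yaw": 4.8}]}}

```text
time_s: 19.45
ee_pos: [0.562, 0.1028, 0.2739]
orientation: [0.505, 0.494, 0.506, -0.495]
wrist_force: [0.5, 0.0, -1.7]
gripper_width: 0.0598
```

Request:
{"fn": "drive_tool", "kwargs": {"increments": [{"hand": 0.5, "offset": [0, -0.003, 0.035], "yaw": 0}, {"hand": 0.5, "offset": [0, -0.006, 0.065], "yaw": 0}, {"hand": 0.5, "offset": [0, -0.009, 0.09], "yaw": 0}, {"hand": 0.5, "offset": [0, -0.011, 0.11], "yaw": 0}, {"hand": 0.5, "offset": [0, -0.012, 0.122], "yaw": 0}, {"hand": 0.5, "offset": [0, -0.012, 0.127], "yaw": 0}, {"hand": 0.5, "offset": [0, -0.012, 0.127], "yaw": 0}, {"hand": 0.5, "offset": [0, -0.012, 0.127], "yaw": 0}]}}

```text
time_s: 20.12
ee_pos: [0.554, -0.021, 0.2748]
orientation: [0.505, 0.494, 0.506, -0.494]
wrist_force: [0.5, 0.6, -1.7]
gripper_width: 0.0596
```

```bash
python3 - <<'E'
from h import *
z=robot.state()["ee_pos"][2]; w,P=held(z+.005,z+.025); plan(.5557,-.0201,.11,1.3)
E
```

```text
obj 19876 (array([554.5, -20.2]), array([121.4,  87.1]), 1.3) z 0.2868
t 20.17 tcp [ 0.5541 -0.0205  0.2749] yaw 1.37 w 0.0597 F [-0.4 -0.1 -1.4] | offset [ 0.1649  0.0016 -0.0002] turn 0.07 q7 -1.7
```

Request:
{"fn": "drive_tool", "kwargs": {"increments": [{"hand": 0.5, "offset": [0.02, 0.0013, 0], "yaw": 0}, {"hand": 0.5, "offset": [0.055, 0.0013, 0], "yaw": 0}, {"hand": 0.5, "offset": [0.09, 0.0013, 0], "yaw": 0}, {"hand": 0.5, "offset": [0.125, 0.0013, 0], "yaw": 0}, {"hand": 0.5, "offset": [0.155, 0.0013, 0], "yaw": 0}, {"hand": 0.5, "offset": [0.173, 0.0013, 0], "yaw": 0}, {"hand": 0.5, "offset": [0.176, 0.0013, 0], "yaw": 0}, {"hand": 0.5, "offset": [0.176, 0.0013, 0], "yaw": 0}]}}

```text
time_s: 20.83
ee_pos: [0.5548, -0.0207, 0.0981]
orientation: [0.505, 0.494, 0.507, -0.494]
wrist_force: [0.4, 1.0, -0.3]
gripper_width: 0.06
```

Request:
{"fn": "drive_tool", "kwargs": {"increments": [{"hand": 0.5, "offset": [0.001, 0, 0], "yaw": 0}, {"hand": 0.5, "offset": [0.002, 0, 0], "yaw": 0}, {"hand": 0.5, "offset": [0.003, 0, 0], "yaw": 0}, {"hand": 0.5, "offset": [0.003, 0, 0], "yaw": 0}, {"hand": 0.5, "offset": [0.003, 0, 0], "yaw": 0}, {"hand": 0.5, "offset": [0.003, 0, 0], "yaw": 0}, {"hand": 0.5, "offset": [0.003, 0, 0], "yaw": 0}, {"hand": 0.5, "offset": [0.003, 0, 0], "yaw": 0}]}}

```text
time_s: 21.5
ee_pos: [0.5555, -0.0225, 0.0962]
orientation: [0.505, 0.495, 0.505, -0.495]
wrist_force: [0.3, 0.5, -1.1]
gripper_width: 0.0601
```

```bash
python3 - <<'E'
from h import *
z=robot.state()["ee_pos"][2]; w,P=held(z+.005,z+.025); plan(.5557,-.0201,.09,1.3)
E
```

```text
obj 19882 (array([556. , -21.9]), array([121.2,  87.5]), 1.2) z 0.1083
t 21.55 tcp [ 0.5554 -0.0224  0.0961] yaw 1.23 w 0.0598 F [-0.8  0.4 -1.4] | offset [ 0.0061  0.0003 -0.0023] turn -0.07 q7 -1.82
```

Request:
{"fn": "drive_tool", "kwargs": {"increments": [{"hand": 0.5, "offset": [0.001, 0, -0.0018], "yaw": 0}, {"hand": 0.5, "offset": [0.003, 0, -0.0018], "yaw": 0}, {"hand": 0.5, "offset": [0.0045, 0, -0.0018], "yaw": 0}, {"hand": 0.5, "offset": [0.0052, 0, -0.0018], "yaw": 0}, {"hand": 0.5, "offset": [0.0058, 0, -0.0018], "yaw": 0}, {"hand": 0.5, "offset": [0.0063, 0, -0.0018], "yaw": 0}, {"hand": 0.5, "offset": [0.0066, 0, -0.0018], "yaw": 0}, {"hand": 0.5, "offset": [0.0066, 0, -0.0018], "yaw": 0}]}}

```text
time_s: 22.22
ee_pos: [0.5552, -0.0206, 0.0901]
orientation: [0.505, 0.494, 0.505, -0.495]
wrist_force: [-3.7, -0.1, 5.4]
gripper_width: 0.0597
```

```bash
python3 - <<'E'
from h import *
z=robot.state()["ee_pos"][2]; w,P=held(z+.005,z+.025); plan(.5557,-.0201,.09,1.3)
E
```

```text
obj 19839 (array([555.5, -19.7]), array([121.5,  87.5]), 1.2) z 0.1022
t 22.27 tcp [ 0.5552 -0.0206  0.0901] yaw 1.24 w 0.0597 F [-3.  -0.6  5.7] | offset [ 0.0001  0.0005 -0.0004] turn -0.06 q7 -1.83
```

Request:
{"fn": "drive_tool", "kwargs": {"increments": [{"hand": 0.9, "offset": [0, 0, 0], "yaw": 0}, {"hand": 0.9, "offset": [0, 0, 0], "yaw": 0}, {"hand": 0.9, "offset": [0, 0, 0], "yaw": 0}, {"hand": 0.9, "offset": [0, 0, 0], "yaw": 0}, {"hand": 0.9, "offset": [0, 0, 0], "yaw": 0}, {"hand": 0.9, "offset": [-0.02, 0, 0], "yaw": 0}, {"hand": 0.9, "offset": [-0.05, 0, 0], "yaw": 0}, {"hand": 0.9, "offset": [-0.085, 0, 0], "yaw": 0}]}}

```text
time_s: 22.93
ee_pos: [0.5539, -0.0205, 0.1738]
orientation: [0.504, 0.494, 0.507, -0.495]
wrist_force: [0.4, -0.1, -0.3]
gripper_width: 0.083
```

Request:
{"fn": "drive_tool", "kwargs": {"increments": [{"hand": 1, "offset": [-0.035, 0, 0], "yaw": 0}, {"hand": 1, "offset": [-0.07, 0, 0], "yaw": 0}, {"hand": 1, "offset": [-0.105, 0, 0], "yaw": 0}, {"hand": 1, "offset": [-0.135, -0.01, 0], "yaw": 0}, {"hand": 1, "offset": [-0.145, -0.03, 0], "yaw": 0}, {"hand": 1, "offset": [-0.145, -0.05, 0], "yaw": 0}, {"hand": 1, "offset": [-0.145, -0.06, 0], "yaw": 0}, {"hand": 1, "offset": [-0.145, -0.06, 0], "yaw": 0}]}}

```text
time_s: 23.6
ee_pos: [0.4938, -0.0221, 0.3196]
orientation: [0.506, 0.494, 0.505, -0.495]
wrist_force: [0.3, -0.6, 0.1]
gripper_width: 0.0918
```

```bash
python3 - <<'E'
from h import *
w,P=pile(.102); save("w6.png",w["image"])
pt=shot("top"); Pt,_=cloud(pt)
for Q in (P,Pt):
    m=(abs(Q[:,0]-.45)<.12)&(abs(Q[:,1]+.225)<.1)&(Q[:,2]>.032)&(Q[:,2]<.045); print("rib",m.sum(),rect(Q[m]) if m.sum()>9 else 0)
    m=(abs(Q[:,0]-.45)<.12)&(abs(Q[:,1]+.225)<.1)&(Q[:,2]>.004)&(Q[:,2]<.014); print("plate",m.sum(),rect(Q[m]) if m.sum()>9 else 0)
plan(.453,-.2247,.25,7.9)
E
```

```text
pile top 4955 (array([555.8, -19.2]), array([120.3,  60.6]), 0.9) 0.1022 local 1/99% [[-0.0585, -0.0288], [0.0596, 0.0301]]
rib 660 (array([ 453.9, -222.1]), array([80.4, 18.5]), 7.7)
plate 3300 (array([ 454.6, -222.9]), array([130.4,  88.5]), 7.4)
rib 156 (array([ 453.1, -225. ]), array([77.8, 18.7]), 8.2)
plate 1053 (array([ 448. , -225.7]), array([234.8, 198. ]), -0.3)
t 23.7 tcp [ 0.4956 -0.0221  0.3192] yaw 1.22 w 0.0921 F [ 0.6 -0.4  0.5] | offset [ 0.0693 -0.0469  0.2016] turn -6.68 q7 -1.64
```

View pics/w6.png

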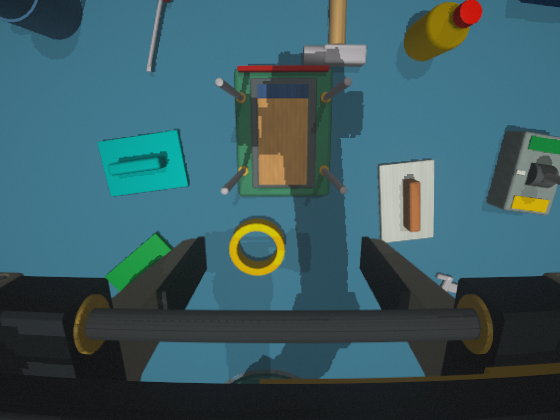

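Both pads are on the pile at px (283,133), edges in line, and the plate has not moved (405,200). Now the plate.

Request:
{"fn": "drive_tool", "kwargs": {"increments": [{"hand": 0.6, "offset": [0, -0.005, 0.02], "yaw": -1}, {"hand": 0.6, "offset": [0.01, -0.015, 0.05], "yaw": -2}, {"hand": 0.6, "offset": [0.02, -0.025, 0.085], "yaw": -3}, {"hand": 0.6, "offset": [0.04, -0.033, 0.12], "yaw": -4}, {"hand": 0.6, "offset": [0.06, -0.04, 0.155], "yaw": -5}, {"hand": 0.6, "offset": [0.08, -0.045, 0.185], "yaw": -6.6}, {"hand": 0.6, "offset": [0.1, -0.047, 0.2], "yaw": -6.6}, {"hand": 0.6, "offset": [0.105, -0.047, 0.201], "yaw": -6.6}]}}

```text
time_s: 24.37
ee_pos: [0.4505, -0.2273, 0.2104]
orientation: [0.53, 0.466, 0.534, -0.467]
wrist_force: [0.0, -0.5, -0.7]
gripper_width: 0.0551
```

```bash
python3 - <<'E'
from h import *
w=shot("wrist"); Q,_=cloud(w)
m=(abs(Q[:,0]-.45)<.09)&(abs(Q[:,1]+.225)<.06)&(Q[:,2]>.03)&(Q[:,2]<.045); r=rect(Q[m]); print("rib",m.sum(),r,np.median(Q[m][:,2]))
m=(abs(Q[:,0]-.45)<.1)&(abs(Q[:,1]+.225)<.08)&(Q[:,2]>.004)&(Q[:,2]<.014); print("plate",rect(Q[m]))
plan(r[0][0]/1000,r[0][1]/1000,.0145,r[2])
E
```

```text
rib 1103 (array([ 454.2, -222.7]), array([79.1, 17.3]), 7.3) 0.04044563341937624
plate (array([ 454. , -222.5]), array([129.9,  88.2]), 7.6)
t 24.42 tcp [ 0.4513 -0.2249  0.211 ] yaw 7.64 w 0.0554 F [-0.1  0.2 -1. ] | offset [ 0.1965  0.0041 -0.001 ] turn 0.34 q7 -1.14
```

Request:
{"fn": "drive_tool", "kwargs": {"increments": [{"hand": 0.6, "offset": [0.02, 0.0015, -0.0013], "yaw": 0}, {"hand": 0.6, "offset": [0.055, 0.0015, -0.0013], "yaw": 0}, {"hand": 0.6, "offset": [0.09, 0.0015, -0.0013], "yaw": 0}, {"hand": 0.6, "offset": [0.125, 0.0015, -0.0013], "yaw": 0}, {"hand": 0.6, "offset": [0.155, 0.0015, -0.0013], "yaw": 0}, {"hand": 0.6, "offset": [0.18, 0.0015, -0.0013], "yaw": 0}, {"hand": 0.6, "offset": [0.191, 0.0015, -0.0013], "yaw": 0}, {"hand": 0.6, "offset": [0.191, 0.0015, -0.0013], "yaw": 0}]}}

```text
time_s: 25.08
ee_pos: [0.4538, -0.2203, 0.0217]
orientation: [0.532, 0.464, 0.535, -0.464]
wrist_force: [0.5, -0.2, 0.2]
gripper_width: 0.0551
```

Request:
{"fn": "drive_tool", "kwargs": {"increments": [{"hand": 0.6, "offset": [0, 0, 0], "yaw": 0}, {"hand": 0.6, "offset": [0, 0, 0], "yaw": 0}, {"hand": 0.6, "offset": [0, 0, 0], "yaw": 0}, {"hand": 0.6, "offset": [0, 0, 0], "yaw": 0}, {"hand": 0.6, "offset": [0, 0, 0], "yaw": 0}, {"hand": 0.6, "offset": [0, 0, 0], "yaw": 0}, {"hand": 0.6, "offset": [0, 0, 0], "yaw": 0}, {"hand": 0.6, "offset": [0, 0, 0], "yaw": 0}]}}

```text
time_s: 25.75
ee_pos: [0.4541, -0.2225, 0.0236]
orientation: [0.533, 0.465, 0.533, -0.465]
wrist_force: [0.4, 0.2, -0.2]
gripper_width: 0.0553
```

Request:
{"fn": "drive_tool", "kwargs": {"increments": [{"hand": 0.6, "offset": [0.003, 0, 0], "yaw": 0}, {"hand": 0.6, "offset": [0.006, 0, 0], "yaw": 0}, {"hand": 0.6, "offset": [0.009, 0, 0], "yaw": 0}, {"hand": 0.6, "offset": [0.009, 0, 0], "yaw": 0}, {"hand": 0, "offset": [0.009, 0, 0], "yaw": 0}, {"hand": 0, "offset": [0.009, 0, 0], "yaw": 0}, {"hand": 0, "offset": [0.009, 0, 0], "yaw": 0}, {"hand": 0, "offset": [0.009, 0, 0], "yaw": 0}], "force": 30}}

```text
time_s: 26.42
ee_pos: [0.4541, -0.2224, 0.0146]
orientation: [0.533, 0.465, 0.533, -0.465]
wrist_force: [0.7, 0.1, 0.7]
gripper_width: 0.0304
```

Request:
{"fn": "drive_tool", "kwargs": {"increments": [{"hand": 0, "offset": [0, 0, 0], "yaw": 0}, {"hand": 0, "offset": [0, 0, 0], "yaw": 0}, {"hand": 0, "offset": [0, 0, 0], "yaw": 0}, {"hand": 0, "offset": [-0.01, 0, 0], "yaw": 0}, {"hand": 0, "offset": [-0.03, 0, 0], "yaw": 0}, {"hand": 0, "offset": [-0.06, 0, 0], "yaw": 0}, {"hand": 0, "offset": [-0.09, 0, 0], "yaw": 0}, {"hand": 0, "offset": [-0.12, 0, 0], "yaw": 0}]}}

```text
time_s: 27.08
ee_pos: [0.453, -0.2216, 0.1356]
orientation: [0.532, 0.464, 0.534, -0.465]
wrist_force: [0.6, -0.9, -4.1]
gripper_width: 0.0175
```

Request:
{"fn": "drive_tool", "kwargs": {"increments": [{"hand": 0, "offset": [-0.03, 0, 0], "yaw": 0}, {"hand": 0, "offset": [-0.06, 0, 0], "yaw": 0}, {"hand": 0, "offset": [-0.09, 0, 0], "yaw": 0}, {"hand": 0, "offset": [-0.12, 0, 0], "yaw": 0}, {"hand": 0, "offset": [-0.135, 0, 0], "yaw": 0}, {"hand": 0, "offset": [-0.14, 0, 0], "yaw": 0}, {"hand": 0, "offset": [-0.14, 0, 0], "yaw": 0}, {"hand": 0, "offset": [-0.14, 0, 0], "yaw": 0}]}}

```text
time_s: 27.75
ee_pos: [0.453, -0.2219, 0.2733]
orientation: [0.532, 0.464, 0.534, -0.465]
wrist_force: [0.6, -0.4, -4.2]
gripper_width: 0.0178
```

```bash
python3 - <<'E'
from h import *
plan(.5557,-.0199,.28,1.25)
E
```

```text
t 27.75 tcp [ 0.453  -0.2219  0.2733] yaw 7.85 w 0.0178 F [ 0.6 -0.4 -4.2] | offset [-0.0067  0.1293 -0.1861] turn 6.6 q7 -1.12
```

Request:
{"fn": "drive_tool", "kwargs": {"increments": [{"hand": 0, "offset": [-0.003, 0.01, -0.015], "yaw": 1}, {"hand": 0, "offset": [-0.006, 0.028, -0.04], "yaw": 2}, {"hand": 0, "offset": [-0.006, 0.048, -0.07], "yaw": 3}, {"hand": 0, "offset": [-0.006, 0.07, -0.1], "yaw": 4}, {"hand": 0, "offset": [-0.006, 0.092, -0.132], "yaw": 5}, {"hand": 0, "offset": [-0.006, 0.112, -0.16], "yaw": 6}, {"hand": 0, "offset": [-0.006, 0.125, -0.18], "yaw": 6.6}, {"hand": 0, "offset": [-0.006, 0.129, -0.186], "yaw": 6.6}]}}

```text
time_s: 28.42
ee_pos: [0.5564, -0.0149, 0.2782]
orientation: [0.505, 0.493, 0.509, -0.493]
wrist_force: [-0.8, -0.2, -5.2]
gripper_width: 0.0184
```

Request:
{"fn": "drive_tool", "kwargs": {"increments": [{"hand": 0, "offset": [0, 0, 0], "yaw": 0}, {"hand": 0, "offset": [0, 0, 0], "yaw": 0}, {"hand": 0, "offset": [0, 0, 0], "yaw": 0}, {"hand": 0, "offset": [0, 0, 0], "yaw": 0}, {"hand": 0, "offset": [0, 0, 0], "yaw": 0}, {"hand": 0, "offset": [0, 0, 0], "yaw": 0}, {"hand": 0, "offset": [0, 0, 0], "yaw": 0}, {"hand": 0, "offset": [0, 0, 0], "yaw": 0}]}}

```text
time_s: 29.08
ee_pos: [0.5564, -0.0209, 0.2806]
orientation: [0.505, 0.495, 0.505, -0.495]
wrist_force: [0.1, -0.3, -4.3]
gripper_width: 0.0181
```

```bash
python3 - <<'E'
from h import *
z=robot.state()["ee_pos"][2]; w,P=held(z-.012,z-.001,hx=.09,hy=.065); save("w7.png",w["image"]); plan(.5557,-.0199,.15,1.25)
E
```

```text
obj 14945 (array([568.6, -19.7]), array([105.8,  88.1]), 1.2) z 0.2746
t 29.13 tcp [ 0.5564 -0.0207  0.2806] yaw 1.22 w 0.0178 F [-0.5 -0.7 -4.9] | offset [ 0.1306 -0.0007 -0.0009] turn -0.03 q7 -1.7
```

View pics/w7.png

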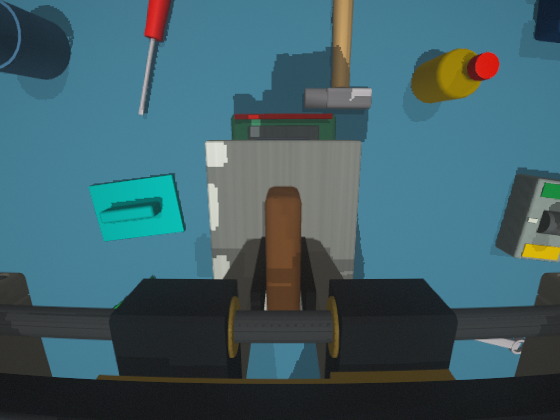

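The plate is held level and square over the pile (px 283,220). I lower it gently.

Request:
{"fn": "drive_tool", "kwargs": {"increments": [{"hand": 0, "offset": [0.012, -0.0007, 0], "yaw": 0}, {"hand": 0, "offset": [0.032, -0.0007, 0], "yaw": 0}, {"hand": 0, "offset": [0.055, -0.0007, 0], "yaw": 0}, {"hand": 0, "offset": [0.08, -0.0007, 0], "yaw": 0}, {"hand": 0, "offset": [0.105, -0.0007, 0], "yaw": 0}, {"hand": 0, "offset": [0.13, -0.0007, 0], "yaw": 0}, {"hand": 0, "offset": [0.145, -0.0007, 0], "yaw": 0}, {"hand": 0, "offset": [0.15, -0.0007, 0], "yaw": 0}]}}

```text
time_s: 29.8
ee_pos: [0.5533, -0.0206, 0.1268]
orientation: [0.504, 0.493, 0.507, -0.496]
wrist_force: [-1.2, -0.2, -4.1]
gripper_width: 0.018
```

Request:
{"fn": "drive_tool", "kwargs": {"increments": [{"hand": 0, "offset": [0.001, 0, 0], "yaw": 0}, {"hand": 0, "offset": [0.002, 0, 0], "yaw": 0}, {"hand": 0, "offset": [0.003, 0, 0], "yaw": 0}, {"hand": 0, "offset": [0.004, 0, 0], "yaw": 0}, {"hand": 0, "offset": [0.004, 0, 0], "yaw": 0}, {"hand": 0, "offset": [0.004, 0, 0], "yaw": 0}, {"hand": 0, "offset": [0.004, 0, 0], "yaw": 0}, {"hand": 0, "offset": [0.004, 0, 0], "yaw": 0}]}}

```text
time_s: 30.47
ee_pos: [0.5559, -0.0206, 0.1268]
orientation: [0.506, 0.495, 0.505, -0.495]
wrist_force: [0.9, 0.1, -4.2]
gripper_width: 0.0179
```

```bash
python3 - <<'E'
from h import *
z=robot.state()["ee_pos"][2]; w,P=held(z-.012,z-.001,hx=.09,hy=.065); plan(.5557,-.0199,.118,1.25)
E
```

```text
obj 15129 (array([567.8, -19.8]), array([117.5, 106.5]), -88.8) z 0.1208
t 30.52 tcp [ 0.5559 -0.0205  0.1267] yaw 1.24 w 0.0176 F [-0.3  0.6 -4. ] | offset [ 0.0087 -0.0002 -0.0006] turn -0.01 q7 -1.8
```

Request:
{"fn": "drive_tool", "kwargs": {"increments": [{"hand": 0, "offset": [0.002, 0, 0], "yaw": 0}, {"hand": 0, "offset": [0.004, 0, 0], "yaw": 0}, {"hand": 0, "offset": [0.006, 0, 0], "yaw": 0}, {"hand": 0, "offset": [0.007, 0, 0], "yaw": 0}, {"hand": 0, "offset": [0.0075, 0, 0], "yaw": 0}, {"hand": 0, "offset": [0.008, 0, 0], "yaw": 0}, {"hand": 0, "offset": [0.0085, 0, 0], "yaw": 0}, {"hand": 0, "offset": [0.0085, 0, 0], "yaw": 0}]}}

```text
time_s: 31.18
ee_pos: [0.5558, -0.0205, 0.1181]
orientation: [0.505, 0.495, 0.505, -0.495]
wrist_force: [-0.7, 0.3, -3.9]
gripper_width: 0.018
```

Request:
{"fn": "drive_tool", "kwargs": {"increments": [{"hand": 0, "offset": [0, 0, 0], "yaw": 0}, {"hand": 0, "offset": [0.0003, 0, 0], "yaw": 0}, {"hand": 0, "offset": [0.0006, 0, 0], "yaw": 0}, {"hand": 0, "offset": [0.0006, 0, 0], "yaw": 0}, {"hand": 0, "offset": [0.0006, 0, 0], "yaw": 0}, {"hand": 0, "offset": [0.0006, 0, 0], "yaw": 0}, {"hand": 0, "offset": [0.0006, 0, 0], "yaw": 0}, {"hand": 0, "offset": [0.0006, 0, 0], "yaw": 0}]}}

```text
time_s: 31.85
ee_pos: [0.5558, -0.0205, 0.118]
orientation: [0.506, 0.495, 0.505, -0.495]
wrist_force: [-3.4, 0.3, 6.0]
gripper_width: 0.0176
```

```bash
python3 - <<'E'
from h import *
z=robot.state()["ee_pos"][2]; w,P=held(z-.012,z-.001,hx=.09,hy=.065); plan(.5557,-.0199,.118,1.25)
E
```

```text
obj 15132 (array([567.7, -19.7]), array([116.6, 106.4]), -88.8) z 0.1121
t 31.9 tcp [ 0.5559 -0.0205  0.118 ] yaw 1.24 w 0.0175 F [-3.8  0.   5.7] | offset [ 0.     -0.0002 -0.0006] turn -0.01 q7 -1.8
```

Contact is soft (about 10 N change). Release, rise and back off.

Request:
{"fn": "drive_tool", "kwargs": {"increments": [{"hand": 0.5, "offset": [0, 0, 0], "yaw": 0}, {"hand": 0.5, "offset": [0, 0, 0], "yaw": 0}, {"hand": 0.5, "offset": [0, 0, 0], "yaw": 0}, {"hand": 0.5, "offset": [0, 0, 0], "yaw": 0}, {"hand": 0.5, "offset": [0, 0, 0], "yaw": 0}, {"hand": 0.5, "offset": [-0.02, 0, 0], "yaw": 0}, {"hand": 0.5, "offset": [-0.05, 0, 0], "yaw": 0}, {"hand": 0.5, "offset": [-0.085, 0, 0], "yaw": 0}]}}

```text
time_s: 32.57
ee_pos: [0.5545, -0.0205, 0.2017]
orientation: [0.504, 0.494, 0.507, -0.495]
wrist_force: [1.1, 0.4, 0.4]
gripper_width: 0.046
```

Request:
{"fn": "drive_tool", "kwargs": {"increments": [{"hand": 0.6, "offset": [-0.035, 0, 0], "yaw": 0}, {"hand": 0.6, "offset": [-0.07, 0, 0], "yaw": 0}, {"hand": 0.6, "offset": [-0.105, 0, 0], "yaw": 0}, {"hand": 0.6, "offset": [-0.12, -0.015, 0], "yaw": 0}, {"hand": 0.6, "offset": [-0.125, -0.035, 0], "yaw": 0}, {"hand": 0.6, "offset": [-0.125, -0.055, 0], "yaw": 0}, {"hand": 0.6, "offset": [-0.125, -0.06, 0], "yaw": 0}, {"hand": 0.6, "offset": [-0.125, -0.06, 0], "yaw": 0}]}}

```text
time_s: 33.23
ee_pos: [0.495, -0.022, 0.3278]
orientation: [0.506, 0.495, 0.505, -0.495]
wrist_force: [1.1, -1.0, 0.6]
gripper_width: 0.0553
```

```bash
cat >> h.py <<'E'
def stack(w):
    P,_=cloud(w); a=np.radians(1.3);U=np.array([np.cos(a),np.sin(a)]);V=np.array([-U[1],U[0]]); d=P[:,:2]-[.5557,-.0199]; l=np.c_[d@U,d@V]
    for n,zc,dz,hy in (("plate",.1122,.004,.05),("rib",.144,.005,.03)):
        m=(abs(l[:,0])<.08)&(abs(l[:,1])<hy)&(abs(P[:,2]-zc)<dz); print(n,m.sum(),rect(P[m]),np.median(P[m][:,2]).round(4),np.percentile(l[m],[1,99],axis=0).round(4).tolist())
E
python3 - <<'E'
from h import *
w=shot("wrist"); stack(w); save("w8.png",w["image"]); stack(shot("top"))
plan(.509,-.4057,.26,-5.6)
E
```

```text
plate 6666 (array([555.8, -19.2]), array([129.5,  88.5]), 1.2) 0.1121 [[-0.064, -0.0427], [0.0644, 0.0435]]
rib 1157 (array([555.6, -19.2]), array([79.6, 17.9]), 1.5) 0.1437 [[-0.0386, -0.0082], [0.0389, 0.0096]]
plate 12 (array([554.2, -56.6]), array([128. ,   8.6]), 0.1) 0.112 [[-0.0663, -0.0422], [0.0613, -0.031]]
  return _methods._mean(a, axis=axis, dtype=dtype,
  ret = ret.dtype.type(ret / rcount)
Traceback (most recent call last):
  File "h.py", line 53, in stack
    m=(abs(l[:,0])<.08)&(abs(l[:,1])<hy)&(abs(P[:,2]-zc)<dz); print(n,m.sum(),rect(P[m]),np.median(P[m][:,2]).round(4),np.percentile(l[m],[1,99],axis=0).round(4).tolist())
                                                                                                                       ~~~~~~~~~~~~~^^^^^^^^^^^^^^^^^^^^
IndexError: index -1 is out of bounds for axis 0 with size 0
```

View pics/w8.png

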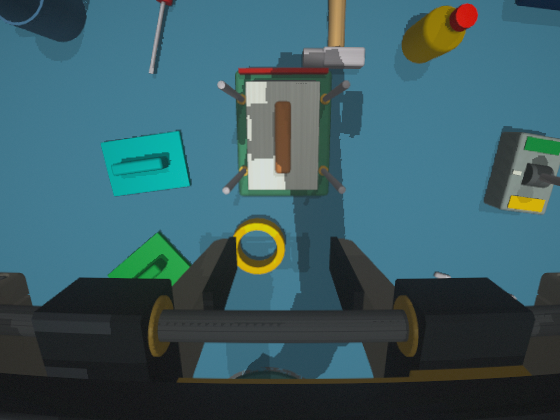

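The plate sits square on the pile at px (283,135), within 1 mm and 0.3°. Next, the toggle.

Request:
{"fn": "drive_tool", "kwargs": {"increments": [{"hand": 0.6, "offset": [0, 0, 0.02], "yaw": 1}, {"hand": 0.6, "offset": [0, 0.001, 0.05], "yaw": 2}, {"hand": 0.6, "offset": [0, 0.002, 0.085], "yaw": 3}, {"hand": 0.6, "offset": [0, 0.003, 0.124], "yaw": 4}, {"hand": 0.6, "offset": [0, 0.003, 0.163], "yaw": 5}, {"hand": 0.6, "offset": [0.01, 0.004, 0.202], "yaw": 6}, {"hand": 0.6, "offset": [0.02, 0.005, 0.24], "yaw": 6.8}, {"hand": 0.6, "offset": [0.03, 0.005, 0.278], "yaw": 6.8}]}}

```text
time_s: 34.0
ee_pos: [0.5068, -0.3031, 0.2962]
orientation: [-0.475, -0.524, -0.475, 0.524]
wrist_force: [0.6, 0.4, -0.3]
gripper_width: 0.0551
```

Request:
{"fn": "drive_tool", "kwargs": {"increments": [{"hand": 0.6, "offset": [0.01, 0.003, 0.035], "yaw": 0}, {"hand": 0.6, "offset": [0.02, 0.006, 0.065], "yaw": 0}, {"hand": 0.6, "offset": [0.03, 0.009, 0.09], "yaw": 0}, {"hand": 0.6, "offset": [0.035, 0.011, 0.102], "yaw": 0}, {"hand": 0.6, "offset": [0.038, 0.012, 0.105], "yaw": 0}, {"hand": 0.6, "offset": [0.038, 0.012, 0.105], "yaw": 0}, {"hand": 0.6, "offset": [0.038, 0.012, 0.105], "yaw": 0}, {"hand": 0.6, "offset": [0.038, 0.012, 0.105], "yaw": 0}]}}

```text
time_s: 34.67
ee_pos: [0.5097, -0.4034, 0.2602]
orientation: [0.476, 0.523, 0.476, -0.523]
wrist_force: [-0.3, -0.1, 0.2]
gripper_width: 0.0552
```

```bash
python3 - <<'E'
from h import *
w=shot("wrist"); ball(w); plan(.5080,-.4055,.1345-.0187,-5.6)
E
```

```text
ball [ 0.5075 -0.4055  0.1337] 4716 box (array([ 510.6, -405.7]), array([118.8,  80.3]), -5.6) along -0.0031 angle -0.037
t 34.72 tcp [ 0.5096 -0.4036  0.2604] yaw -5.41 w 0.0554 F [0.8 1.1 0.4] | offset [ 0.1446 -0.0016  0.002 ] turn 0.19 q7 -1.14
```

Request:
{"fn": "drive_tool", "kwargs": {"increments": [{"hand": 0.6, "offset": [0.02, -0.0016, 0.002], "yaw": 0.2}, {"hand": 0.6, "offset": [0.045, -0.0016, 0.002], "yaw": 0.2}, {"hand": 0.6, "offset": [0.075, -0.0016, 0.002], "yaw": 0.2}, {"hand": 0.6, "offset": [0.105, -0.0016, 0.002], "yaw": 0.2}, {"hand": 0.6, "offset": [0.128, -0.0016, 0.002], "yaw": 0.2}, {"hand": 0.6, "offset": [0.14, -0.0016, 0.002], "yaw": 0.2}, {"hand": 0.6, "offset": [0.1445, -0.0016, 0.002], "yaw": 0.2}, {"hand": 0.6, "offset": [0.1445, -0.0016, 0.002], "yaw": 0.2}]}}

```text
time_s: 35.38
ee_pos: [0.5071, -0.4065, 0.1149]
orientation: [0.474, 0.524, 0.475, -0.524]
wrist_force: [-0.2, -0.3, 0.1]
gripper_width: 0.0548
```

Request:
{"fn": "drive_tool", "kwargs": {"increments": [{"hand": 0, "offset": [0, 0, 0], "yaw": 0}, {"hand": 0, "offset": [0, 0, 0], "yaw": 0}, {"hand": 0, "offset": [0, 0, 0], "yaw": 0}, {"hand": 0, "offset": [0, 0, 0], "yaw": 0}, {"hand": 0, "offset": [0, 0, 0], "yaw": 0}, {"hand": 0, "offset": [0, 0, 0], "yaw": 0}, {"hand": 0, "offset": [0, 0, 0], "yaw": 0}, {"hand": 0, "offset": [0, 0, 0], "yaw": 0}], "force": 10}}

```text
time_s: 36.05
ee_pos: [0.5074, -0.4068, 0.1159]
orientation: [0.475, 0.525, 0.474, -0.524]
wrist_force: [0.1, 2.3, 6.2]
gripper_width: 0.0267
```

```bash
python3 - <<'E'
from h import *
plan(.509-.0406,-.4057+.004,.1246-.0187,-5.6); plan(.5095,-.4057,.135-.0187,-5.6)
E
```

```text
t 36.05 tcp [ 0.5074 -0.4068  0.1159] yaw -5.75 w 0.0267 F [0.1 2.3 6.2] | offset [ 0.01   -0.0393 -0.0011] turn -0.15 q7 -1.17
t 36.05 tcp [ 0.5074 -0.4068  0.1159] yaw -5.75 w 0.0267 F [0.1 2.3 6.2] | offset [-0.0004  0.002  -0.0013] turn -0.15 q7 -1.17
```

Request:
{"fn": "drive_tool", "kwargs": {"increments": [{"hand": 0, "offset": [0.001, -0.01, 0], "yaw": 0}, {"hand": 0, "offset": [0.003, -0.02, 0], "yaw": 0}, {"hand": 0, "offset": [0.006, -0.031, 0], "yaw": 0}, {"hand": 0, "offset": [0.0095, -0.0405, 0], "yaw": 0}, {"hand": 0, "offset": [0.0095, -0.0405, 0], "yaw": 0}, {"hand": 0, "offset": [0.0095, -0.0405, 0], "yaw": 0}, {"hand": 0, "offset": [0.0095, -0.0405, 0], "yaw": 0}, {"hand": 0, "offset": [0.0095, -0.0405, 0], "yaw": 0}]}}

```text
time_s: 36.72
ee_pos: [0.4659, -0.4026, 0.1048]
orientation: [-0.474, -0.524, -0.475, 0.525]
wrist_force: [0.2, 2.8, -1.8]
gripper_width: 0.0272
```

```bash
python3 - <<'E'
from h import *
plan(.509-.0406,-.4057+.004,.1246-.0187,-5.6); w=shot("wrist"); save("w9.png",w["image"]); ball(w)
E
```

```text
t 36.72 tcp [ 0.4659 -0.4026  0.1048] yaw -5.75 w 0.0272 F [ 0.2  2.8 -1.8] | offset [-0.0011  0.0024 -0.0012] turn -0.15 q7 -1.15
ball [ 0.4698 -0.4018  0.1231] 13952 box (array([ 510.3, -405.9]), array([119.8,  80.5]), -5.9) along -0.0407 angle -0.508
```

View pics/w9.png

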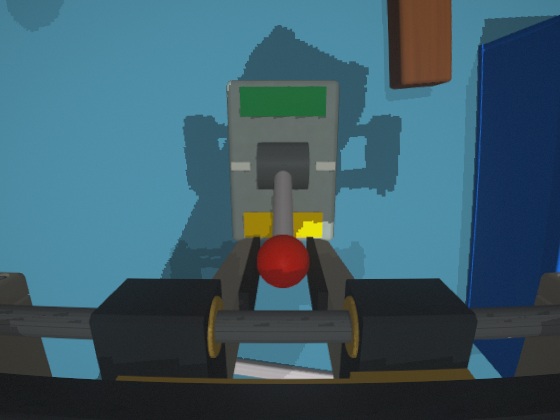

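The toggle is fully in reverse: ball at px (283,261), fitted angle −0.51. I hold it there to make about 3 s.

Request:
{"fn": "drive_tool", "kwargs": {"increments": [{"hand": 0, "offset": [0, 0, 0], "yaw": 0}, {"hand": 0, "offset": [0, 0, 0], "yaw": 0}, {"hand": 0, "offset": [0, 0, 0], "yaw": 0}, {"hand": 0, "offset": [0, 0, 0], "yaw": 0}, {"hand": 0, "offset": [0, 0, 0], "yaw": 0}, {"hand": 0, "offset": [0, 0, 0], "yaw": 0}, {"hand": 0, "offset": [0, 0, 0], "yaw": 0}, {"hand": 0, "offset": [0, 0, 0], "yaw": 0}]}}

```text
time_s: 37.43
ee_pos: [0.4665, -0.4028, 0.1052]
orientation: [0.474, 0.525, 0.474, -0.524]
wrist_force: [1.7, 3.5, -3.6]
gripper_width: 0.0269
```

Request:
{"fn": "drive_tool", "kwargs": {"increments": [{"hand": 0, "offset": [0, 0, 0], "yaw": 0}, {"hand": 0, "offset": [0, 0, 0], "yaw": 0}, {"hand": 0, "offset": [0, 0, 0], "yaw": 0}, {"hand": 0, "offset": [0, 0, 0], "yaw": 0}, {"hand": 0, "offset": [0, 0, 0], "yaw": 0}, {"hand": 0, "offset": [0, 0, 0], "yaw": 0}, {"hand": 0, "offset": [0, 0, 0], "yaw": 0}, {"hand": 0, "offset": [0, 0, 0], "yaw": 0}]}}

```text
time_s: 38.1
ee_pos: [0.4665, -0.4028, 0.1053]
orientation: [0.474, 0.525, 0.474, -0.524]
wrist_force: [1.9, 4.8, -4.4]
gripper_width: 0.0273
```

Request:
{"fn": "drive_tool", "kwargs": {"increments": [{"hand": 0, "offset": [0, 0, 0], "yaw": 0}, {"hand": 0, "offset": [0, 0, 0], "yaw": 0}, {"hand": 0, "offset": [0, 0, 0], "yaw": 0}, {"hand": 0, "offset": [0, 0, 0], "yaw": 0}, {"hand": 0, "offset": [0, 0, 0], "yaw": 0}, {"hand": 0, "offset": [0, 0, 0], "yaw": 0}, {"hand": 0, "offset": [0, 0, 0], "yaw": 0}, {"hand": 0, "offset": [0, 0, 0], "yaw": 0}]}}

```text
time_s: 38.77
ee_pos: [0.4665, -0.4028, 0.1053]
orientation: [0.474, 0.525, 0.474, -0.524]
wrist_force: [1.5, 5.2, -4.4]
gripper_width: 0.0272
```

Request:
{"fn": "drive_tool", "kwargs": {"increments": [{"hand": 0, "offset": [0, 0, 0], "yaw": 0}, {"hand": 0, "offset": [0, 0, 0], "yaw": 0}, {"hand": 0, "offset": [0, 0, 0], "yaw": 0}, {"hand": 0, "offset": [0, 0, 0], "yaw": 0}, {"hand": 0, "offset": [0, 0, 0], "yaw": 0}, {"hand": 0, "offset": [0, 0, 0], "yaw": 0}, {"hand": 0, "offset": [0, 0, 0], "yaw": 0}, {"hand": 0, "offset": [0, 0, 0], "yaw": 0}]}}

```text
time_s: 39.43
ee_pos: [0.4665, -0.4028, 0.1053]
orientation: [0.474, 0.525, 0.474, -0.524]
wrist_force: [1.5, 4.8, -5.7]
gripper_width: 0.0269
```

Request:
{"fn": "drive_tool", "kwargs": {"increments": [{"hand": 0, "offset": [-0.0035, 0.01, 0], "yaw": 0}, {"hand": 0, "offset": [-0.007, 0.021, 0], "yaw": 0}, {"hand": 0, "offset": [-0.009, 0.031, 0], "yaw": 0}, {"hand": 0, "offset": [-0.0105, 0.038, 0], "yaw": 0}, {"hand": 0, "offset": [-0.0105, 0.041, 0], "yaw": 0}, {"hand": 0, "offset": [-0.0105, 0.041, 0], "yaw": 0}, {"hand": 0, "offset": [-0.0105, 0.041, 0], "yaw": 0}, {"hand": 0, "offset": [-0.0105, 0.041, 0], "yaw": 0}]}}

```text
time_s: 40.1
ee_pos: [0.5078, -0.4069, 0.1159]
orientation: [0.474, 0.525, 0.474, -0.524]
wrist_force: [1.0, 5.3, -3.8]
gripper_width: 0.0268
```

```bash
python3 - <<'E'
from h import *
plan(.5103,-.4057,.135-.0187,-5.6); w=shot("wrist"); ball(w)
E
```

```text
t 40.1 tcp [ 0.5078 -0.4069  0.1159] yaw -5.76 w 0.0268 F [ 1.   5.3 -3.8] | offset [-0.0004  0.0024 -0.0015] turn -0.16 q7 -1.17
ball [ 0.5103 -0.4059  0.1336] 8281 box (array([ 510.8, -405.8]), array([118.9,  80.4]), -5.6) along -0.0005 angle -0.006
```

Off, with a fitted angle of −0.006. Release straight up.

Request:
{"fn": "drive_tool", "kwargs": {"increments": [{"hand": 0.6, "offset": [0, 0, 0], "yaw": 0}, {"hand": 0.6, "offset": [0, 0, 0], "yaw": 0}, {"hand": 0.6, "offset": [0, 0, 0], "yaw": 0}, {"hand": 0.6, "offset": [0, 0, 0], "yaw": 0}, {"hand": 0.6, "offset": [-0.02, 0, 0], "yaw": 0}, {"hand": 0.6, "offset": [-0.05, 0, 0], "yaw": 0}, {"hand": 0.6, "offset": [-0.085, 0, 0], "yaw": 0}, {"hand": 0.6, "offset": [-0.12, 0, 0], "yaw": 0}]}}

```text
time_s: 40.82
ee_pos: [0.5067, -0.4079, 0.2373]
orientation: [-0.474, -0.524, -0.474, 0.525]
wrist_force: [0.8, -1.1, 0.5]
gripper_width: 0.055
```

Request:
{"fn": "drive_tool", "kwargs": {"increments": [{"hand": 0.6, "offset": [-0.03, -0.005, 0], "yaw": 0}, {"hand": 0.6, "offset": [-0.05, -0.015, 0], "yaw": 0}, {"hand": 0.6, "offset": [-0.055, -0.03, 0], "yaw": 0}, {"hand": 0.6, "offset": [-0.055, -0.045, 0], "yaw": 0}, {"hand": 0.6, "offset": [-0.055, -0.06, 0], "yaw": 0}, {"hand": 0.6, "offset": [-0.055, -0.06, 0], "yaw": 0}, {"hand": 0.6, "offset": [-0.055, -0.06, 0], "yaw": 0}, {"hand": 0.6, "offset": [-0.055, -0.06, 0], "yaw": 0}]}}

```text
time_s: 41.48
ee_pos: [0.4482, -0.4015, 0.2912]
orientation: [0.475, 0.525, 0.474, -0.524]
wrist_force: [0.3, -0.1, 0.3]
gripper_width: 0.0552
```

```bash
python3 - <<'E'
from h import *
w=shot("wrist"); ball(w); t=shot("top"); save("t2.png",t["image"],1.4)
try: stack(t)
except Exception as e: print(e)
E
```

```text
ball [ 0.5099 -0.4058  0.1336] 4884 box (array([ 510. , -405.6]), array([118.6,  80.6]), -5.7) along -0.0001 angle -0.001
plate 1028 (array([554.7, -11.9]), array([130.2,  83.8]), 1.5) 0.1121 [[-0.0651, -0.0331], [0.0628, 0.0491]]
rib 176 (array([554.9,  -9.6]), array([77.5, 17. ]), -0.3) 0.1436 [[-0.039, 0.0014], [0.0373, 0.0187]]
```

View pics/t2.png

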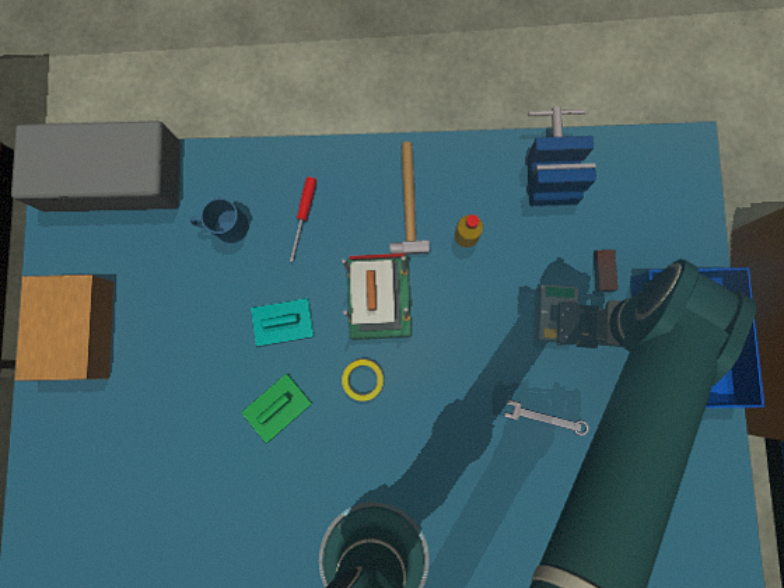

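The toggle is off and nothing else has moved. But the plate, square at t=33 s, now sits about 10 mm off in +y (top px (371,291)), so it was knocked after I left. I'll look closer and re-seat it.

Request:
{"fn": "drive_tool", "kwargs": {"increments": [{"hand": 0.6, "offset": [-0.01, 0, -0.02], "yaw": 0}, {"hand": 0.6, "offset": [-0.02, 0.001, -0.05], "yaw": -1}, {"hand": 0.6, "offset": [-0.03, 0.002, -0.085], "yaw": -2}, {"hand": 0.6, "offset": [-0.03, 0.003, -0.124], "yaw": -3}, {"hand": 0.6, "offset": [-0.03, 0.004, -0.163], "yaw": -4}, {"hand": 0.6, "offset": [-0.03, 0.005, -0.202], "yaw": -5}, {"hand": 0.6, "offset": [-0.03, 0.006, -0.24], "yaw": -6}, {"hand": 0.6, "offset": [-0.03, 0.007, -0.278], "yaw": -7}]}}

```text
time_s: 42.25
ee_pos: [0.483, -0.123, 0.321]
orientation: [0.506, 0.494, 0.506, -0.494]
wrist_force: [0.7, -0.2, 0.5]
gripper_width: 0.0554
```

Request:
{"fn": "drive_tool", "kwargs": {"increments": [{"hand": 0.6, "offset": [0, 0.004, -0.035], "yaw": 0}, {"hand": 0.6, "offset": [0, 0.008, -0.065], "yaw": 0}, {"hand": 0.6, "offset": [0, 0.012, -0.09], "yaw": 0}, {"hand": 0.6, "offset": [0, 0.013, -0.102], "yaw": 0}, {"hand": 0.6, "offset": [0, 0.013, -0.105], "yaw": 0}, {"hand": 0.6, "offset": [0, 0.013, -0.105], "yaw": 0}, {"hand": 0.6, "offset": [0, 0.013, -0.105], "yaw": 0}, {"hand": 0.6, "offset": [0, 0.013, -0.105], "yaw": 0}]}}

```text
time_s: 42.92
ee_pos: [0.4933, -0.0214, 0.3207]
orientation: [0.505, 0.495, 0.505, -0.495]
wrist_force: [-0.3, -0.2, 0.7]
gripper_width: 0.0549
```

```bash
sed -i 's/.1122,.004,.05)/.1122,.004,.07)/;s/.144,.005,.03)/.144,.005,.05)/' h.py; python3 - <<'E'
from h import *
w=shot("wrist"); stack(w); P,_=cloud(w); np.savez("jog2.npz",P=P); save("w10.png",w["image"][60:210,200:370],4)
plan(.5557,-.0195,.3,1.25)
E
```

```text
plate 7005 (array([555.7, -20.4]), array([130.8, 117.8]), 1.1) 0.1121 [[-0.0637, -0.0337], [0.0645, 0.0526]]
rib 1198 (array([555.8,  -9.7]), array([80. , 17.5]), 1.1) 0.1437 [[-0.0384, 0.0014], [0.0392, 0.0186]]
t 42.97 tcp [ 0.4932 -0.0214  0.3207] yaw 1.11 w 0.055 F [-0.1 -0.1 -0.1] | offset [ 0.0207  0.0625 -0.0007] turn -0.14 q7 -1.65
```

View pics/w10.png

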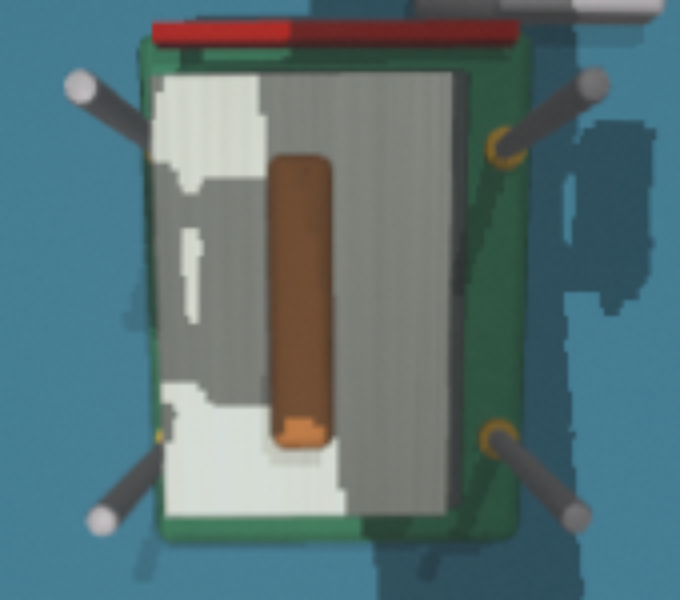

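The crop shows the plate pushed up against the left (+y) pins, with the rib centre 10 mm off. I lift it, check the pads underneath and re-seat it.

Request:
{"fn": "drive_tool", "kwargs": {"increments": [{"hand": 0.6, "offset": [0, 0.02, -0.004], "yaw": 0}, {"hand": 0.6, "offset": [0, 0.045, -0.008], "yaw": 0}, {"hand": 0.6, "offset": [0.01, 0.0625, -0.0105], "yaw": 0}, {"hand": 0.6, "offset": [0.04, 0.0625, -0.0105], "yaw": 0}, {"hand": 0.6, "offset": [0.075, 0.0625, -0.0105], "yaw": 0}, {"hand": 0.6, "offset": [0.1, 0.0625, -0.0105], "yaw": 0}, {"hand": 0.6, "offset": [0.11, 0.0625, -0.0105], "yaw": 0}, {"hand": 0.6, "offset": [0.11, 0.0625, -0.0105], "yaw": 0}]}}

```text
time_s: 43.63
ee_pos: [0.5539, -0.0093, 0.2084]
orientation: [0.504, 0.494, 0.506, -0.496]
wrist_force: [0.5, -0.6, -0.5]
gripper_width: 0.0548
```

```bash
python3 - <<'E'
from h import *
plan(.5558,-.0097,.118,1.2)
E
```

```text
t 43.63 tcp [ 0.5539 -0.0093  0.2084] yaw 1.16 w 0.0548 F [ 0.5 -0.6 -0.5] | offset [0.0904 0.0024 0.0005] turn -0.04 q7 -1.78
```

Request:
{"fn": "drive_tool", "kwargs": {"increments": [{"hand": 0.6, "offset": [0.02, 0.001, 0.0015], "yaw": 0}, {"hand": 0.6, "offset": [0.045, 0.001, 0.0015], "yaw": 0}, {"hand": 0.6, "offset": [0.07, 0.001, 0.0015], "yaw": 0}, {"hand": 0.6, "offset": [0.083, 0.001, 0.0015], "yaw": 0}, {"hand": 0.6, "offset": [0.088, 0.001, 0.0015], "yaw": 0}, {"hand": 0.6, "offset": [0.089, 0.001, 0.0015], "yaw": 0}, {"hand": 0.6, "offset": [0.089, 0.001, 0.0015], "yaw": 0}, {"hand": 0.6, "offset": [0.089, 0.001, 0.0015], "yaw": 0}]}}

```text
time_s: 44.3
ee_pos: [0.5577, -0.0096, 0.1235]
orientation: [0.506, 0.495, 0.505, -0.494]
wrist_force: [-0.3, 0.3, 0.8]
gripper_width: 0.0548
```

Request:
{"fn": "drive_tool", "kwargs": {"increments": [{"hand": 0, "offset": [0, 0, 0], "yaw": 0}, {"hand": 0, "offset": [0, 0, 0], "yaw": 0}, {"hand": 0, "offset": [0, 0, 0], "yaw": 0}, {"hand": 0, "offset": [0, 0, 0], "yaw": 0}, {"hand": 0, "offset": [0, 0, 0], "yaw": 0}, {"hand": 0, "offset": [0, 0, 0], "yaw": 0}, {"hand": 0, "offset": [0, 0, 0], "yaw": 0}, {"hand": 0, "offset": [0, 0, 0], "yaw": 0}], "force": 30}}

```text
time_s: 44.97
ee_pos: [0.5566, -0.0113, 0.122]
orientation: [0.506, 0.494, 0.505, -0.495]
wrist_force: [-0.7, -5.2, 2.7]
gripper_width: 0.0176
```

```bash
python3 - <<'E'
from h import *
plan(.5558,-.0205,.118,1.2)
E
```

```text
t 44.97 tcp [ 0.5566 -0.0113  0.122 ] yaw 1.19 w 0.0176 F [-0.7 -5.2  2.7] | offset [ 0.004  -0.001   0.0091] turn -0.01 q7 -1.84
```

Request:
{"fn": "drive_tool", "kwargs": {"increments": [{"hand": 0, "offset": [-0.002, 0, 0.001], "yaw": 0}, {"hand": 0, "offset": [-0.005, 0, 0.004], "yaw": 0}, {"hand": 0, "offset": [-0.008, 0, 0.008], "yaw": 0}, {"hand": 0, "offset": [-0.012, 0, 0.009], "yaw": 0}, {"hand": 0, "offset": [-0.025, 0, 0.009], "yaw": 0}, {"hand": 0, "offset": [-0.05, 0, 0.009], "yaw": 0}, {"hand": 0, "offset": [-0.08, 0, 0.009], "yaw": 0}, {"hand": 0, "offset": [-0.115, 0, 0.009], "yaw": 0}]}}

```text
time_s: 45.63
ee_pos: [0.5555, -0.018, 0.2377]
orientation: [0.505, 0.494, 0.507, -0.495]
wrist_force: [1.8, -0.2, -4.3]
gripper_width: 0.0175
```

Request:
{"fn": "drive_tool", "kwargs": {"increments": [{"hand": 0, "offset": [-0.03, 0, 0], "yaw": 0}, {"hand": 0, "offset": [-0.05, 0, 0], "yaw": 0}, {"hand": 0, "offset": [-0.06, -0.01, 0.015], "yaw": 0}, {"hand": 0, "offset": [-0.06, -0.025, 0.045], "yaw": 0}, {"hand": 0, "offset": [-0.06, -0.035, 0.08], "yaw": 0}, {"hand": 0, "offset": [-0.06, -0.04, 0.115], "yaw": 0}, {"hand": 0, "offset": [-0.06, -0.04, 0.145], "yaw": 0}, {"hand": 0, "offset": [-0.06, -0.04, 0.16], "yaw": 0}]}}

```text
time_s: 46.3
ee_pos: [0.5191, -0.184, 0.2979]
orientation: [0.505, 0.495, 0.503, -0.496]
wrist_force: [0.1, -0.4, -4.6]
gripper_width: 0.0177
```

```bash
python3 - <<'E'
from h import *
w,P=pile(.102); save("w11.png",w["image"]); print([ (k,int(((abs(P[:,0]-.556)<.06)&(abs(P[:,1]+.02)<.04)&(abs(P[:,2]-k)<.003)).sum())) for k in (.062,.082,.102)])
plan(.5567,-.0205,.28,1.25)
E
```

```text
pile top 5118 (array([555.7, -19.7]), array([121. ,  61.8]), 0.9) 0.1022 local 1/99% [[-0.059, -0.0296], [0.0595, 0.0299]]
[(0.062, 162), (0.082, 183), (0.102, 5075)]
t 46.35 tcp [ 0.5192 -0.186   0.2976] yaw 0.82 w 0.0179 F [ 0.6 -2.8 -3.4] | offset [ 0.0172  0.0399 -0.165 ] turn -0.43 q7 -1.38
```

View pics/w11.png

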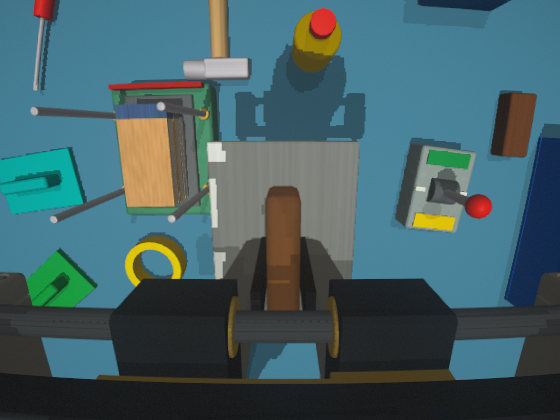

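The pads at px (145,155) are still in line and did not move. I put the plate back.

Request:
{"fn": "drive_tool", "kwargs": {"increments": [{"hand": 0, "offset": [0, 0.005, -0.012], "yaw": 0}, {"hand": 0, "offset": [0, 0.012, -0.035], "yaw": -0.4}, {"hand": 0, "offset": [0, 0.02, -0.065], "yaw": -0.4}, {"hand": 0, "offset": [0, 0.028, -0.1], "yaw": -0.4}, {"hand": 0, "offset": [0.005, 0.035, -0.13], "yaw": -0.4}, {"hand": 0, "offset": [0.01, 0.039, -0.153], "yaw": -0.4}, {"hand": 0, "offset": [0.015, 0.04, -0.163], "yaw": -0.4}, {"hand": 0, "offset": [0.017, 0.04, -0.165], "yaw": -0.4}]}}

```text
time_s: 47.02
ee_pos: [0.556, -0.0101, 0.2799]
orientation: [0.508, 0.492, 0.509, -0.491]
wrist_force: [-0.6, 0.3, -4.3]
gripper_width: 0.0178
```

Request:
{"fn": "drive_tool", "kwargs": {"increments": [{"hand": 0, "offset": [0, 0, 0], "yaw": 0}, {"hand": 0, "offset": [0, 0, 0], "yaw": 0}, {"hand": 0, "offset": [0, 0, 0], "yaw": 0}, {"hand": 0, "offset": [0, 0, 0], "yaw": 0}, {"hand": 0, "offset": [0, 0, 0], "yaw": 0}, {"hand": 0, "offset": [0, 0, 0], "yaw": 0}, {"hand": 0, "offset": [0, 0, 0], "yaw": 0}, {"hand": 0, "offset": [0, 0, 0], "yaw": 0}]}}

```text
time_s: 47.68
ee_pos: [0.5566, -0.0139, 0.2799]
orientation: [0.507, 0.493, 0.507, -0.493]
wrist_force: [0.5, -0.6, -3.6]
gripper_width: 0.018
```

```bash
python3 - <<'E'
from h import *
z=robot.state()["ee_pos"][2]; w,P=held(z-.016,z-.004,hx=.09,hy=.065); plan(.5567,-.0205,.122,1.25)
E
```

```text
obj 14383 (array([566.9, -12.8]), array([108.2,  88. ]), 1.6) z 0.27
t 47.73 tcp [ 0.5566 -0.0138  0.2799] yaw 1.63 w 0.0179 F [-0.3 -0.4 -4.2] | offset [ 0.1579 -0.      0.0067] turn 0.38 q7 -1.72
```

Request:
{"fn": "drive_tool", "kwargs": {"increments": [{"hand": 0, "offset": [0.005, 0, 0.0065], "yaw": 0.35}, {"hand": 0, "offset": [0.025, 0, 0.0065], "yaw": 0.35}, {"hand": 0, "offset": [0.05, 0, 0.0065], "yaw": 0.35}, {"hand": 0, "offset": [0.075, 0, 0.0065], "yaw": 0.35}, {"hand": 0, "offset": [0.1, 0, 0.0065], "yaw": 0.35}, {"hand": 0, "offset": [0.125, 0, 0.0065], "yaw": 0.35}, {"hand": 0, "offset": [0.14, 0, 0.0065], "yaw": 0.35}, {"hand": 0, "offset": [0.148, 0, 0.0065], "yaw": 0.35}]}}

```text
time_s: 48.4
ee_pos: [0.5551, -0.0208, 0.1291]
orientation: [0.504, 0.493, 0.507, -0.496]
wrist_force: [-0.6, -0.6, -5.0]
gripper_width: 0.0175
```

Request:
{"fn": "drive_tool", "kwargs": {"increments": [{"hand": 0, "offset": [0.001, 0, 0], "yaw": 0}, {"hand": 0, "offset": [0.002, 0, 0], "yaw": 0}, {"hand": 0, "offset": [0.002, 0, 0], "yaw": 0}, {"hand": 0, "offset": [0.002, 0, 0], "yaw": 0}, {"hand": 0, "offset": [0.002, 0, 0], "yaw": 0}, {"hand": 0, "offset": [0.002, 0, 0], "yaw": 0}, {"hand": 0, "offset": [0.002, 0, 0], "yaw": 0}, {"hand": 0, "offset": [0.002, 0, 0], "yaw": 0}]}}

```text
time_s: 49.07
ee_pos: [0.5569, -0.0202, 0.1302]
orientation: [0.506, 0.494, 0.505, -0.494]
wrist_force: [0.7, 0.6, -4.9]
gripper_width: 0.0176
```

```bash
python3 - <<'E'
from h import *
z=robot.state()["ee_pos"][2]; w,P=held(z-.014,z-.006,hx=.09,hy=.048); plan(.5567,-.0205,.122,1.25)
E
```

```text
obj 14369 (array([567.1, -19. ]), array([108.5,  88.3]), 1.3) z 0.1203
t 49.12 tcp [ 0.5568 -0.0202  0.1301] yaw 1.29 w 0.0181 F [-0.8 -0.9 -3.4] | offset [ 0.0081 -0.0001  0.0003] turn 0.04 q7 -1.81
```

Position is good. 8.1 mm to go.

Request:
{"fn": "drive_tool", "kwargs": {"increments": [{"hand": 0, "offset": [0.002, 0, 0], "yaw": 0}, {"hand": 0, "offset": [0.004, 0, 0], "yaw": 0}, {"hand": 0, "offset": [0.0055, 0, 0], "yaw": 0}, {"hand": 0, "offset": [0.0065, 0, 0], "yaw": 0}, {"hand": 0, "offset": [0.007, 0, 0], "yaw": 0}, {"hand": 0, "offset": [0.0075, 0, 0], "yaw": 0}, {"hand": 0, "offset": [0.008, 0, 0], "yaw": 0}, {"hand": 0, "offset": [0.008, 0, 0], "yaw": 0}]}}

```text
time_s: 49.78
ee_pos: [0.5567, -0.0201, 0.122]
orientation: [0.506, 0.494, 0.506, -0.494]
wrist_force: [-1.6, 0.1, -3.5]
gripper_width: 0.0177
```

Request:
{"fn": "drive_tool", "kwargs": {"increments": [{"hand": 0, "offset": [0, 0, 0], "yaw": 0}, {"hand": 0, "offset": [0.0003, 0, 0], "yaw": 0}, {"hand": 0, "offset": [0.0006, 0, 0], "yaw": 0}, {"hand": 0, "offset": [0.0006, 0, 0], "yaw": 0}, {"hand": 0, "offset": [0.0006, 0, 0], "yaw": 0}, {"hand": 0, "offset": [0.0006, 0, 0], "yaw": 0}, {"hand": 0, "offset": [0.0006, 0, 0], "yaw": 0}, {"hand": 0, "offset": [0.0006, 0, 0], "yaw": 0}]}}

```text
time_s: 50.45
ee_pos: [0.5568, -0.0201, 0.122]
orientation: [0.506, 0.494, 0.505, -0.494]
wrist_force: [-2.8, 1.0, 5.3]
gripper_width: 0.018
```

```bash
python3 - <<'E'
from h import *
z=robot.state()["ee_pos"][2]; w,P=held(z-.014,z-.006,hx=.09,hy=.048); plan(.5567,-.0205,.122,1.25)
E
```

```text
obj 14377 (array([567.1, -19.1]), array([108.3,  88.3]), 1.3) z 0.1121
t 50.5 tcp [ 0.5568 -0.0201  0.122 ] yaw 1.29 w 0.018 F [-3.9  0.3  5.4] | offset [-0.     -0.0001  0.0004] turn 0.04 q7 -1.82
```

Request:
{"fn": "drive_tool", "kwargs": {"increments": [{"hand": 0.5, "offset": [0, 0, 0], "yaw": 0}, {"hand": 0.5, "offset": [0, 0, 0], "yaw": 0}, {"hand": 0.5, "offset": [0, 0, 0], "yaw": 0}, {"hand": 0.5, "offset": [0, 0, 0], "yaw": 0}, {"hand": 0.5, "offset": [0, 0, 0], "yaw": 0}, {"hand": 0.5, "offset": [-0.02, 0, 0], "yaw": 0}, {"hand": 0.5, "offset": [-0.05, 0, 0], "yaw": 0}, {"hand": 0.5, "offset": [-0.085, 0, 0], "yaw": 0}]}}

```text
time_s: 51.17
ee_pos: [0.5554, -0.0201, 0.2056]
orientation: [0.504, 0.493, 0.507, -0.495]
wrist_force: [0.6, -0.6, -0.2]
gripper_width: 0.046
```

Request:
{"fn": "drive_tool", "kwargs": {"increments": [{"hand": 0.6, "offset": [-0.035, 0, 0], "yaw": 0}, {"hand": 0.6, "offset": [-0.07, 0, 0], "yaw": 0}, {"hand": 0.6, "offset": [-0.105, 0, 0], "yaw": 0}, {"hand": 0.6, "offset": [-0.12, -0.015, 0], "yaw": 0}, {"hand": 0.6, "offset": [-0.125, -0.035, 0], "yaw": 0}, {"hand": 0.6, "offset": [-0.125, -0.055, 0], "yaw": 0}, {"hand": 0.6, "offset": [-0.125, -0.06, 0], "yaw": 0}, {"hand": 0.6, "offset": [-0.125, -0.06, 0], "yaw": 0}]}}

```text
time_s: 51.83
ee_pos: [0.496, -0.0217, 0.3317]
orientation: [0.506, 0.494, 0.505, -0.495]
wrist_force: [0.6, -0.9, 1.3]
gripper_width: 0.0555
```

```bash
python3 - <<'E'
from h import *
w=shot("wrist"); stack(w); plan(.51,-.4057,.26,-5.7)
E
```

```text
plate 6591 (array([556.2, -19.9]), array([130.2, 117.7]), 1.8) 0.1121 [[-0.0636, -0.0424], [0.0649, 0.0441]]
rib 1119 (array([555.9, -18.9]), array([79.4, 18. ]), 1.6) 0.1438 [[-0.0381, -0.0079], [0.0397, 0.0099]]
t 51.88 tcp [ 0.4969 -0.0217  0.3315] yaw 1.27 w 0.0553 F [ 0.  -0.1 -0.2] | offset [0.0718 0.0046 0.3841] turn 6.97 q7 -1.65
```

The plate is square again. The earlier run may have happened with the plate askew, so I repeat the three-second reverse run on the correct stack.

Request:
{"fn": "drive_tool", "kwargs": {"increments": [{"hand": 0.6, "offset": [0, 0, 0.02], "yaw": 1}, {"hand": 0.6, "offset": [0, 0.001, 0.05], "yaw": 2}, {"hand": 0.6, "offset": [0, 0.002, 0.085], "yaw": 3}, {"hand": 0.6, "offset": [0, 0.003, 0.124], "yaw": 4}, {"hand": 0.6, "offset": [0, 0.003, 0.163], "yaw": 5}, {"hand": 0.6, "offset": [0.01, 0.004, 0.202], "yaw": 6}, {"hand": 0.6, "offset": [0.02, 0.005, 0.24], "yaw": 6.9}, {"hand": 0.6, "offset": [0.03, 0.005, 0.278], "yaw": 6.9}]}}

```text
time_s: 52.55
ee_pos: [0.5081, -0.3028, 0.3]
orientation: [-0.474, -0.524, -0.474, 0.525]
wrist_force: [0.0, 0.4, -0.0]
gripper_width: 0.0552
```

Request:
{"fn": "drive_tool", "kwargs": {"increments": [{"hand": 0.6, "offset": [0.01, 0.003, 0.035], "yaw": 0}, {"hand": 0.6, "offset": [0.02, 0.006, 0.065], "yaw": 0}, {"hand": 0.6, "offset": [0.03, 0.009, 0.09], "yaw": 0}, {"hand": 0.6, "offset": [0.035, 0.011, 0.102], "yaw": 0}, {"hand": 0.6, "offset": [0.04, 0.012, 0.105], "yaw": 0}, {"hand": 0.6, "offset": [0.04, 0.012, 0.105], "yaw": 0}, {"hand": 0.6, "offset": [0.04, 0.012, 0.105], "yaw": 0}, {"hand": 0.6, "offset": [0.04, 0.012, 0.105], "yaw": 0}]}}

```text
time_s: 53.22
ee_pos: [0.5108, -0.4031, 0.2621]
orientation: [0.476, 0.524, 0.475, -0.523]
wrist_force: [-0.1, -0.2, 0.2]
gripper_width: 0.0552
```

```bash
python3 - <<'E'
from h import *
w=shot("wrist"); ball(w); plan(.5098,-.4058,.1345-.0187,-5.6)
E
```

```text
ball [ 0.5098 -0.4058  0.1338] 4770 box (array([ 509.8, -405.6]), array([120.3,  80.1]), -5.7) along -0.0 angle -0.0
t 53.27 tcp [ 0.5107 -0.4033  0.2623] yaw -5.46 w 0.055 F [ 0.4 -0.   0.4] | offset [ 0.1465 -0.0009  0.0025] turn 0.14 q7 -1.16
```

Request:
{"fn": "drive_tool", "kwargs": {"increments": [{"hand": 0.6, "offset": [0.02, -0.001, 0.002], "yaw": 0.1}, {"hand": 0.6, "offset": [0.045, -0.001, 0.002], "yaw": 0.1}, {"hand": 0.6, "offset": [0.075, -0.001, 0.002], "yaw": 0.1}, {"hand": 0.6, "offset": [0.105, -0.001, 0.002], "yaw": 0.1}, {"hand": 0.6, "offset": [0.128, -0.001, 0.002], "yaw": 0.1}, {"hand": 0.6, "offset": [0.14, -0.001, 0.002], "yaw": 0.1}, {"hand": 0.6, "offset": [0.146, -0.001, 0.002], "yaw": 0.1}, {"hand": 0.6, "offset": [0.146, -0.001, 0.002], "yaw": 0.1}]}}

```text
time_s: 53.93
ee_pos: [0.5087, -0.4062, 0.1151]
orientation: [-0.474, -0.524, -0.475, 0.524]
wrist_force: [-0.0, -0.6, -0.2]
gripper_width: 0.0546
```

Request:
{"fn": "drive_tool", "kwargs": {"increments": [{"hand": 0, "offset": [0, 0, 0], "yaw": 0}, {"hand": 0, "offset": [0, 0, 0], "yaw": 0}, {"hand": 0, "offset": [0, 0, 0], "yaw": 0}, {"hand": 0, "offset": [0, 0, 0], "yaw": 0}, {"hand": 0, "offset": [0, 0, 0], "yaw": 0}, {"hand": 0, "offset": [0, 0, 0], "yaw": 0}, {"hand": 0, "offset": [0, 0, 0], "yaw": 0}, {"hand": 0, "offset": [0, 0, 0], "yaw": 0}], "force": 10}}

```text
time_s: 54.6
ee_pos: [0.509, -0.4069, 0.1163]
orientation: [0.475, 0.524, 0.474, -0.524]
wrist_force: [-1.4, 1.1, 5.9]
gripper_width: 0.0269
```

```bash
python3 - <<'E'
from h import *
plan(.51-.0406,-.4057+.004,.1246-.0187,-5.6)
t=shot("side"); save("s2.png",t["image"],1.4)
E
```

```text
t 54.6 tcp [ 0.509  -0.4069  0.1163] yaw -5.71 w 0.0269 F [-1.4  1.1  5.9] | offset [ 0.0104 -0.0399 -0.0013] turn -0.11 q7 -1.2
```

View pics/s2.png

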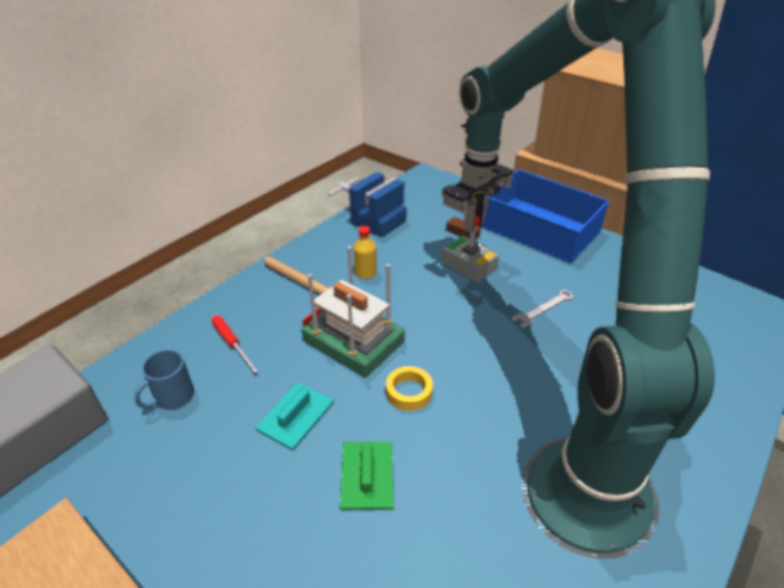

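The plate is still square at px (352,300), and the ball is gripped. Now the reverse run: about 0.35 s at the end of the first call plus four holds.

Request:
{"fn": "drive_tool", "kwargs": {"increments": [{"hand": 0, "offset": [0.001, -0.011, 0], "yaw": 0}, {"hand": 0, "offset": [0.003, -0.022, 0], "yaw": 0}, {"hand": 0, "offset": [0.006, -0.033, 0], "yaw": 0}, {"hand": 0, "offset": [0.01, -0.0425, 0], "yaw": 0}, {"hand": 0, "offset": [0.01, -0.0425, 0], "yaw": 0}, {"hand": 0, "offset": [0.01, -0.0425, 0], "yaw": 0}, {"hand": 0, "offset": [0.01, -0.0425, 0], "yaw": 0}, {"hand": 0, "offset": [0.01, -0.0425, 0], "yaw": 0}]}}

```text
time_s: 55.32
ee_pos: [0.4657, -0.4026, 0.105]
orientation: [-0.474, -0.524, -0.475, 0.525]
wrist_force: [-1.4, 0.4, 1.2]
gripper_width: 0.0269
```

```bash
python3 - <<'E'
from h import *
ball(shot("wrist")); stack(shot("side"))
E
```

```text
ball [ 0.4698 -0.4019  0.1232] 13889 box (array([ 510.7, -406. ]), array([118.5,  80.3]), -5.9) along -0.0411 angle -0.512
plate 657 (array([556.8, -19. ]), array([129.5, 122.7]), 0.8) 0.1131 [[-0.0627, -0.0561], [0.064, 0.0565]]
rib 134 (array([556.4, -18. ]), array([75.9, 19.3]), 0.2) 0.1446 [[-0.0364, -0.0075], [0.0378, 0.0111]]
```

Request:
{"fn": "drive_tool", "kwargs": {"increments": [{"hand": 0, "offset": [0, 0, 0], "yaw": 0}, {"hand": 0, "offset": [0, 0, 0], "yaw": 0}, {"hand": 0, "offset": [0, 0, 0], "yaw": 0}, {"hand": 0, "offset": [0, 0, 0], "yaw": 0}, {"hand": 0, "offset": [0, 0, 0], "yaw": 0}, {"hand": 0, "offset": [0, 0, 0], "yaw": 0}, {"hand": 0, "offset": [0, 0, 0], "yaw": 0}, {"hand": 0, "offset": [0, 0, 0], "yaw": 0}]}}

```text
time_s: 56.08
ee_pos: [0.4661, -0.4026, 0.1052]
orientation: [-0.474, -0.524, -0.475, 0.524]
wrist_force: [-2.5, 1.0, 0.7]
gripper_width: 0.0274
```

Request:
{"fn": "drive_tool", "kwargs": {"increments": [{"hand": 0, "offset": [0, 0, 0], "yaw": 0}, {"hand": 0, "offset": [0, 0, 0], "yaw": 0}, {"hand": 0, "offset": [0, 0, 0], "yaw": 0}, {"hand": 0, "offset": [0, 0, 0], "yaw": 0}, {"hand": 0, "offset": [0, 0, 0], "yaw": 0}, {"hand": 0, "offset": [0, 0, 0], "yaw": 0}, {"hand": 0, "offset": [0, 0, 0], "yaw": 0}, {"hand": 0, "offset": [0, 0, 0], "yaw": 0}]}}

```text
time_s: 56.75
ee_pos: [0.4662, -0.4026, 0.1053]
orientation: [-0.474, -0.524, -0.474, 0.524]
wrist_force: [-1.8, 1.4, -0.3]
gripper_width: 0.0272
```

Request:
{"fn": "drive_tool", "kwargs": {"increments": [{"hand": 0, "offset": [0, 0, 0], "yaw": 0}, {"hand": 0, "offset": [0, 0, 0], "yaw": 0}, {"hand": 0, "offset": [0, 0, 0], "yaw": 0}, {"hand": 0, "offset": [0, 0, 0], "yaw": 0}, {"hand": 0, "offset": [0, 0, 0], "yaw": 0}, {"hand": 0, "offset": [0, 0, 0], "yaw": 0}, {"hand": 0, "offset": [0, 0, 0], "yaw": 0}, {"hand": 0, "offset": [0, 0, 0], "yaw": 0}]}}

```text
time_s: 57.42
ee_pos: [0.4662, -0.4026, 0.1053]
orientation: [-0.474, -0.524, -0.474, 0.524]
wrist_force: [-1.6, 0.6, 0.6]
gripper_width: 0.0271
```

Request:
{"fn": "drive_tool", "kwargs": {"increments": [{"hand": 0, "offset": [0, 0, 0], "yaw": 0}, {"hand": 0, "offset": [0, 0, 0], "yaw": 0}, {"hand": 0, "offset": [0, 0, 0], "yaw": 0}, {"hand": 0, "offset": [0, 0, 0], "yaw": 0}, {"hand": 0, "offset": [0, 0, 0], "yaw": 0}, {"hand": 0, "offset": [0, 0, 0], "yaw": 0}, {"hand": 0, "offset": [0, 0, 0], "yaw": 0}, {"hand": 0, "offset": [0, 0, 0], "yaw": 0}]}}

```text
time_s: 58.08
ee_pos: [0.4662, -0.4027, 0.1053]
orientation: [-0.474, -0.524, -0.474, 0.524]
wrist_force: [-1.0, 1.5, 1.2]
gripper_width: 0.0272
```

Request:
{"fn": "drive_tool", "kwargs": {"increments": [{"hand": 0, "offset": [-0.0035, 0.01, 0], "yaw": 0}, {"hand": 0, "offset": [-0.007, 0.021, 0], "yaw": 0}, {"hand": 0, "offset": [-0.009, 0.031, 0], "yaw": 0}, {"hand": 0, "offset": [-0.0105, 0.038, 0], "yaw": 0}, {"hand": 0, "offset": [-0.0105, 0.041, 0], "yaw": 0}, {"hand": 0, "offset": [-0.0105, 0.041, 0], "yaw": 0}, {"hand": 0, "offset": [-0.0105, 0.041, 0], "yaw": 0}, {"hand": 0, "offset": [-0.0105, 0.041, 0], "yaw": 0}]}}

```text
time_s: 58.75
ee_pos: [0.5073, -0.4067, 0.1155]
orientation: [0.475, 0.524, 0.474, -0.524]
wrist_force: [1.1, 0.5, -3.6]
gripper_width: 0.0269
```

```bash
python3 - <<'E'
from h import *
plan(.5098,-.4057,.135-.0187,-5.6); ball(shot("wrist"))
E
```

```text
t 58.75 tcp [ 0.5073 -0.4067  0.1155] yaw -5.71 w 0.0269 F [ 1.1  0.5 -3.6] | offset [-0.0008  0.0024 -0.0012] turn -0.11 q7 -1.19
ball [ 0.5097 -0.4058  0.1336] 8353 box (array([ 511.1, -405.9]), array([117.7,  80.4]), -5.8) along -0.0014 angle -0.017
```

Off. Release and retreat towards the robot, then the final check.

Request:
{"fn": "drive_tool", "kwargs": {"increments": [{"hand": 0.6, "offset": [0, 0, 0], "yaw": 0}, {"hand": 0.6, "offset": [0, 0, 0], "yaw": 0}, {"hand": 0.6, "offset": [0, 0, 0], "yaw": 0}, {"hand": 0.6, "offset": [0, 0, 0], "yaw": 0}, {"hand": 0.6, "offset": [-0.02, 0, 0], "yaw": 0}, {"hand": 0.6, "offset": [-0.05, 0, 0], "yaw": 0}, {"hand": 0.6, "offset": [-0.085, 0, 0], "yaw": 0}, {"hand": 0.6, "offset": [-0.12, 0, 0], "yaw": 0}]}}

```text
time_s: 59.47
ee_pos: [0.5065, -0.4065, 0.2369]
orientation: [-0.474, -0.524, -0.475, 0.524]
wrist_force: [0.6, -0.8, 0.2]
gripper_width: 0.0554
```

Request:
{"fn": "drive_tool", "kwargs": {"increments": [{"hand": 0.6, "offset": [-0.03, -0.005, 0], "yaw": 0}, {"hand": 0.6, "offset": [-0.05, -0.015, 0], "yaw": 0}, {"hand": 0.6, "offset": [-0.055, -0.03, 0], "yaw": 0}, {"hand": 0.6, "offset": [-0.055, -0.045, 0], "yaw": 0}, {"hand": 0.6, "offset": [-0.055, -0.06, 0], "yaw": 0}, {"hand": 0.6, "offset": [-0.055, -0.06, 0], "yaw": 0}, {"hand": 0.6, "offset": [-0.055, -0.06, 0], "yaw": 0}, {"hand": 0.6, "offset": [-0.055, -0.06, 0], "yaw": 0}]}}

```text
time_s: 60.13
ee_pos: [0.448, -0.4007, 0.291]
orientation: [0.475, 0.524, 0.474, -0.524]
wrist_force: [0.2, 0.8, -0.8]
gripper_width: 0.0551
```

```bash
python3 - <<'E'
from h import *
ball(shot("wrist")); t=shot("top"); stack(t); save("t3.png",t["image"],1.4)
E
```

```text
ball [ 0.5091 -0.4057  0.1336] 4908 box (array([ 509.5, -405.6]), array([118.8,  80.5]), -5.9) along -0.0004 angle -0.005
plate 1081 (array([554.8, -19.5]), array([130.1, 118.8]), 1.4) 0.112 [[-0.0651, -0.0419], [0.0627, 0.0449]]
rib 172 (array([554.8, -18. ]), array([77.5, 17.2]), -0.8) 0.1437 [[-0.0393, -0.0074], [0.0376, 0.0101]]
```

View pics/t3.png

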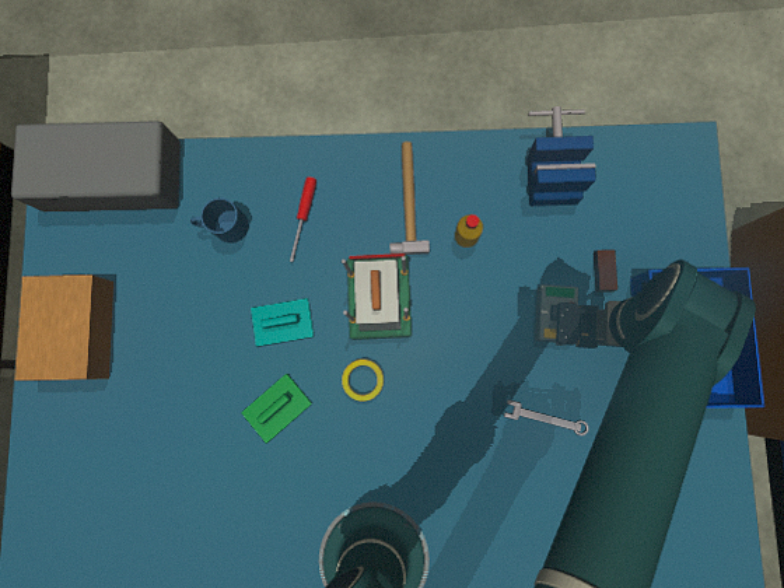

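The plate is square at px (376,291), the toggle is off, nothing else on the bench has moved and the arm is clear. Handing in.

```bash
python3 -c "
from rig import robot
print(robot.close_job())"
```

```text
the job is handed in; nothing more can be done
None
```

The job is done and handed in at about 60 s, but the jogger ran in reverse twice, about 3 s each time, instead of once.

- **What I did:** I set the toggle to off, put the only two loose pads (grey spine, then blue) on the pile, and lowered the plate squarely on top. Then I ran the jogger fully in reverse for about 3 s and set the toggle back to off.
- **Why it ran twice:** After the first run, a check showed the plate knocked about 10 mm aside, against the pins. It was square at 33 s, so this happened between then and 41 s; I can't say whether it was before or after the run. I lifted it, saw the pads had not moved, lowered it squarely again, and repeated the run so that it came after the final placing.
- **Last checks:**
  - **Toggle:** the angle read about −0.005 rad (off).
  - **Pads:** their edges were in line with the pile to about 1 mm, measured before the plate went back on.
  - **Plate:** it was within about 1–2 mm of the pile's centre. Its height was right for lying flat, and the pictures show it in line.
  - **Other things:** the bystanders and look-alike plates looked unmoved, and the gripper was clear of everything.
- **Disagreements:** The top and side cameras read the plate's angle up to about 2° differently from the wrist camera. They have few points on the rib, so I trusted the wrist view.

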